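Close and pin a slide transport case

ROBOT

A 7-joint arm with a two-finger parallel gripper is mounted at the origin on the work surface. World frame = base frame: x ahead of the robot, y to its left, z up, the work surface at z = 0. Lengths are in m, angles in rad, forces in N, time in s.
With the tool pointing down it reaches from about 0.4 to 0.875 m from the base axis. Payload 19.3 kg.
Tool frame: the origin (TCP) lies at the very end of the fingers, on their centre line; the grasp point (between the pads) lies bot.tcp_to_grasp behind it (bot.tcp_to_grasp is the distance from the TCP to the grasp point, in m); z points along the fingers, y is the direction in which the jaws open and shut (so a half turn about z gives the same grasp; the last joint's range is limited). The gripper opens to 85 mm and grips with 20 to 120 N. Pads are 22 mm wide; open, the fingers measure 114 mm over their backs; the gripper's body (76 mm by 85 mm) begins 54 mm behind the grasp point. The pads swing forward as they close: fully open they stand 13 mm farther back than shut.
Start: joints at [-1.192, 0.521, -0.036, 1.599, 0.021, 1.021, -0.113], TCP at [0.271, 0.563, 0.196] pointing down, gripper open.
Joint ranges: [-2.91, 2.91], [-0.3, 2.13], [-1.5, 1.42], [0.17, 2.43], [-1.26, 4.41], [0.16, 1.93], [-2.52, 2.52]. Speed limits (rad/s): [1.89, 1.89, 2.39, 2.39, 3.01, 3.01, 3.01].

INTERFACE

Orientations are given as [roll, pitch, yaw] about the fixed x, y, z axes, in that order (R = Rz(yaw) Ry(pitch) Rx(roll)).
In Python, from workcell import bot gives the robot as it stands.
- The arm moves only by the tool servo_tool, never from a script. Its argument "targets" is a list of rows, each a list of 2 entries, a list of its own where there are three numbers: the shift along the tool's x, y, z in units of 0.05 m (1.0 is 0.05 m), then the turn about the tool's z in units of 5 degrees (1.0 is 5 degrees). A call has 1 to 12 rows; each row shifts and turns the commanded pose from where the row before left it, along the tool's axes as they then stand; what a row does not reach is not made up. A row lasts 1/8 s, in which the tool goes at most 62.5 mm and 10.7 degrees, less where a joint would pass 70% of its speed; a pose out of reach is approached as far as the arm can. A call with a number of a shift or a turn outside -1 to 1 is refused whole. A call with a gripper value outside its range is refused whole. "gripper" is the opening, from -1 (shut) to 1 (fully open), so that 0 is half open, set as the call begins (left out, the last holds). The fingers move at their own pace and stop on an object; "newtons" is the grip in N (left out, the last holds). Time passes only in rows, so rows that do not move let the fingers close. It gives the time, the measured TCP pose, the force and the opening at its end, in the units of the state.
- bot.observe(): the state, without advancing time (a new reading comes with each control period).
- bot.grab_frame(name): name is "scene" or "top" or "wrist"; returns the picture (420x560x3 uint8, blue, green, red); there is no depth.
- bot.get_calibration(name): a dict with "fx", "fy", "cx", "cy" (pixels), "pose" (4x4, takes a point from camera to world coordinates). Camera axes: x right, y up, looking along -z (the intrinsics and any distortion apply to the point x, -y, -z); pixel columns grow to the right and rows downward; lengths in m; the calibration is good to about 2 mm. The wrist camera is an equidistant fisheye: a pixel r from the principal point sees the ray r / f radians off the axis. A picture is of the moment at which its call begins: read the wrist's pose just before it. get_calibration takes no time and is no camera call; for the wrist camera it gives the pose at the moment of the call.
- bot.job_done(): hands the job in, once; it reports no verdict.
The state is a dict: "clock": time; "qpos": joint angles; "qd": joint speeds; "joint_efforts": joint torques, N m; "position": TCP position; "tool_rot": TCP orientation; "force": force on the tool from outside, world axes, zero at the start; "moment": the same for the moment, N m; "grip_width": finger opening in m.
Only numpy, scipy, OpenCV 4.12 (cv2) and the standard library are available. Lean on these libraries where they do the work, as an engineer would, in place of code of your own. Each camera call takes 0.05 s, during which the arm holds its last target.

TASK

Get the open slide transport case ready: fold the green inner flap down flat over the slides, then the yellow flap over it, then shut the blue lid. Take the red-knobbed pin out of its black holder, put it through the brass washer and the hole of the lid's lug into the hole of the case's lug, and push it fully home so that the sprung washer is squeezed right down. Finish while still holding the pin pressed down like that, so that the case stays shut; do not let go, and leave the other things on the bench where they are.

Things in the scene. Friction and masses are not known exactly. Their poses are not given: they have to be found in the camera images.
- case: Light grey open slide case, 120 (x) by 150 (y) by 50 mm high, walls 4 mm, fixed, full of slides. Origin at the middle of its underside, z up. Its front (-x, roughly towards the robot) has a grey lug 44 by 40 mm, 49 mm high, centred 82 mm from the origin. The blue lid is hinged on the far (+x) wall's top, the green flap inside the +y wall, the yellow flap inside the -y wall.
- case_hole (a point): Centre of the mouth of the vertical hole (15 mm wide, 44 mm deep) in the top of the case's lug, 49 mm above the bench; axes as the case's.
- flap_green (a joint): Angle of the green flap in rad: 0 = folded flat inwards, 1.57 = upright, at most 2.05 = leaning outwards. A plate 110 mm along the hinge, 76 mm from hinge to free edge, 3 mm thick, 40 g. Its hinge line runs along the case's x axis, 69 mm to the case's +y side. Stiff hinge: it stays where it is left and moves at about 0.5 N at its edge, stopping at 0.
- flap_green_hinge (a point): Middle of the green flap's hinge line, at half the flap's thickness, 41.5 mm above the bench.
- flap_green_edge (a point): Middle of the green flap's free edge, at half thickness.
- flap_yellow (a joint): Angle of the yellow flap in rad, as for the green one: same size and hinge, but 69 mm to the case's -y side and 4 mm higher; it folds over the green one, 0 = flat.
- flap_yellow_hinge (a point): Middle of the yellow flap's hinge line, at half the flap's thickness, 45.5 mm above the bench.
- flap_yellow_edge (a point): Middle of the yellow flap's free edge, at half thickness.
- lid (a joint): Angle of the blue lid in rad: 0 = shut (stop), 1.57 = upright, at most 2.0 = leaning back. Plate 120 mm from hinge to free edge, 150 mm along the hinge, 8 mm thick, 200 g with its lug. Hinge line along the case's y axis, 60 mm behind (+x of) the case's origin, 50 mm above the bench, at the lid's underside. Stiff hinge: it stays where it is left; about 3 N near the free edge moves it.
- lid_hinge (a point): Point of the lid's outer face directly over the middle of the hinge line when shut, 58 mm above the bench (8 mm from the hinge line).
- lid_edge (a point): Middle of the lid's free edge on its outer face (the top when shut), 120 mm from the hinge. Here starts the lid's lug, 44 by 40 mm, 10 mm thick, reaching 164 mm from the hinge, with a 15 mm hole 142 mm from the hinge that lies over the case's hole when shut.
- washer (a joint): How far the brass washer on the lid's lug is squeezed down, in m: 0 = free, 0.004 = right down. Sprung: starts to move at 3 N, right down at 9 N. A 32 mm square, 6 mm thick, with a 13 mm hole.
- washer_top (a point): Centre of the washer's outer face, around its hole; 70 mm above the bench with the lid shut and the washer free.
- pin: Steel pin, about 60 g, upright in its holder; origin at its lower tip, z up. Shank 10 mm wide, 48 mm long, its lowest 8 mm tapered to a 5 mm tip; then a steel flange 28 mm wide, 4 mm thick, whose underside rests on the holder at the start and on the washer when home; then a round red knob 22 mm wide, 42 mm tall, its top 94 mm above the tip.
- pin_tip (a point): Lower tip of the pin, on its axis.
- pin_knob (a point): Point on the pin's axis inside the knob, 74 mm above the tip, 20 mm below the knob's top; a good place to grip.
- holder: Black block 64 by 64 by 56 mm high, fixed, with a 13 mm hole, 53 mm deep, in its top, that the pin stands in. Origin at the middle of its underside.
- dish: Bystander: open square glass staining dish 64 by 64 by 70 mm; origin under its centre.
- cup_a: Bystander: white specimen jar with a red cap, 60 mm wide, 70 mm high; origin under its centre.
- cup_b: Bystander: a second such jar; origin under its centre.
- oil: Bystander: amber oil bottle 32 mm wide, 65 mm high; origin under its centre.
- tray: Bystander: flat aluminium slide tray 80 by 100 by 16 mm; origin under its centre.
- tubes: Bystander: red tube rack 60 by 160 mm, 77 mm high; origin under its centre.
- kit: Bystander: magenta carton 70 by 130 by 50 mm; origin under its centre.
Not all that is in view belongs to the job. Leave any turquoise look-alike of the pin alone.

How it is judged:
On the way, in this order (a step that is already met when the one before it is completed fails the run):
1. the green flap is folded flat, the yellow one not yet (value of joint flap_green below 0.12 rad and value of joint flap_yellow above 0.6 rad), for 0.1 s.
2. the yellow flap is folded flat over it, the lid not yet shut (value of joint each of flap_green, flap_yellow below 0.12 rad and value of joint lid above 0.6 rad), for 0.1 s.
3. the lid is shut (value of joint each of flap_green, flap_yellow, lid below 0.12 rad), for 0.1 s.
4. the pin is through both lugs (horizontal distance between pin_tip and case_hole below 0.005 m and z of pin_tip in the frame of case_hole below -0.02 m), for 0.1 s.
At the end, for the whole second after the job is handed in: Flaps within 0.12 rad of flat, lid within 0.03 rad of shut, pin upright (0.15 rad), its tip within 5 mm of the axis of the case hole and 20 mm deep or more, washer squeezed over 2.5 of its 4 mm, gripper still on the pin with over 2 N, all through the last second (all of step 4 and value of joint each of flap_green, flap_yellow below 0.12 rad and value of joint lid below 0.03 rad and angle between pin_tip's own z axis and vertical below 0.15 rad and value of joint washer above 0.0025 m and contact force between the fingers and pin above 2 N); the arm keeps its last pose, push and grip.
It fails at once if a bystander is shoved or knocked over (moved 30 mm) (distance of any of dish, cup_a, cup_b, oil, tray, tubes, kit from where it was at the start of the episode above 0.03 m).
It also fails if it takes over 72 s, if anything falls off the work surface, if the arm or the gripper's body presses on something with over 40 N, if the wrist force passes 120 N, or if a joint passes its speed limit or range.

## Working session

There is one attempt and no reset: what is moved stays moved. The work goes in short steps, Python scripts to look and compute and a tool call to move; the robot and the scene stay as the last step left them, time stands still between calls to the robot, and variables do not carry over. Pictures are saved under pics/ and viewed, and the job is handed in when it is done.

Besides the shell and the picture viewer there is one more tool, called after ">>>" by a JSON object that holds its "method" and its "body". servo_tool: Moves the arm, as the interface text tells. Its arguments: {"type":"object","properties":{"targets":{"type":"array","items":{"type":"array"}},"gripper":{"type":"number"},"newtons":{"type":"number"}},"required":["targets"]}

```bash
ls; mkdir -p pics
python3 - <<'E'
from workcell import bot
import cv2
for n in ("scene","top","wrist"):
    c=bot.get_calibration(n); print(n,{k:(v if k!='pose' else None) for k,v in c.items()}); print(c['pose'])
    cv2.imwrite(f'pics/{n}0.png',bot.grab_frame(n))
print(bot.observe(), bot.tcp_to_grasp)
E
```

```text
pics
scene {'fx': 443.24583545045346, 'fy': 443.24583545045346, 'cx': 284.4631836847378, 'cy': 213.34454971681885, 'pose': None}
[[ 0.35073247 -0.58317151  0.73273305  1.29449394]
 [ 0.93635903  0.20603401 -0.28422131 -0.27433492]
 [ 0.01478184  0.78578685  0.61832073  0.69625094]
 [ 0.          0.          0.          1.        ]]
top {'fx': 392.21400960563517, 'fy': 392.21400960563517, 'cx': 282.72388104597525, 'cy': 209.84999414637693, 'pose': None}
[[ 2.10218607e-02  9.89084914e-01 -1.45839343e-01  4.00902178e-01]
 [-9.99778770e-01  2.06945615e-02 -3.76120341e-03 -6.58831977e-03]
 [-7.02068294e-04  1.45886147e-01  9.89301137e-01  1.22854442e+00]
 [ 0.00000000e+00  0.00000000e+00  0.00000000e+00  1.00000000e+00]]
wrist {'fx': 325.19226210127806, 'fy': 325.19226210127806, 'cx': 284.2968541797054, 'cy': 206.98084998169034, 'pose': None}
[[ 4.32641154e-01 -8.65489275e-01 -2.52487516e-01  2.06978203e-01]
 [ 9.01565679e-01  4.15024349e-01  1.22205222e-01  5.92879046e-01]
 [-9.78841885e-04 -2.80505087e-01  9.59852040e-01  3.73304768e-01]
 [ 0.00000000e+00  0.00000000e+00  0.00000000e+00  1.00000000e+00]]
{'clock': 0.15, 'qpos': array([-1.19221178,  0.52186793, -0.03630256,  1.5998344 ,  0.02117839,
        1.02108869, -0.11280275]), 'qd': array([-0.00063741, -0.0012946 ,  0.00030456, -0.00162   ,  0.00147363,
        0.00069255,  0.00018355]), 'joint_efforts': array([ 2.16125780e-03, -9.27392936e+01,  1.98078699e+00, -3.70053184e+01,
        1.79329491e-02,  6.36791519e-03, -3.45973251e-05]), 'position': array([0.27109126, 0.56286075, 0.19587922]), 'tool_rot': array([-3.14077967e+00,  4.69185996e-05,  2.69275943e+00]), 'force': array([ 0.08859024,  0.54194562, -0.34273094]), 'moment': array([0.01384479, 0.01658655, 0.0306848 ]), 'grip_width': 0.08567974769987749} 0.0187
```

View pics/scene0.png

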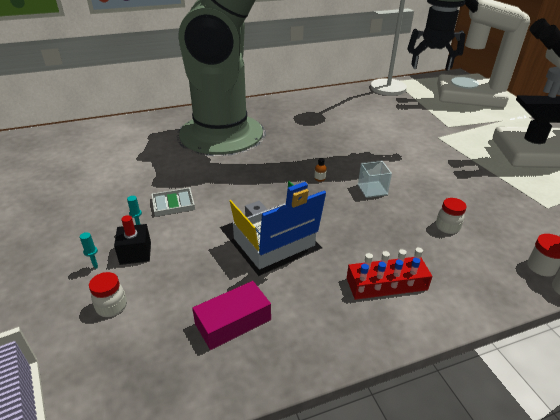

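View pics/top0.png

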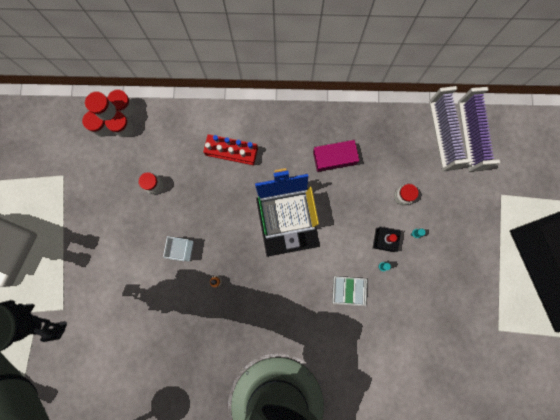

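View pics/wrist0.png

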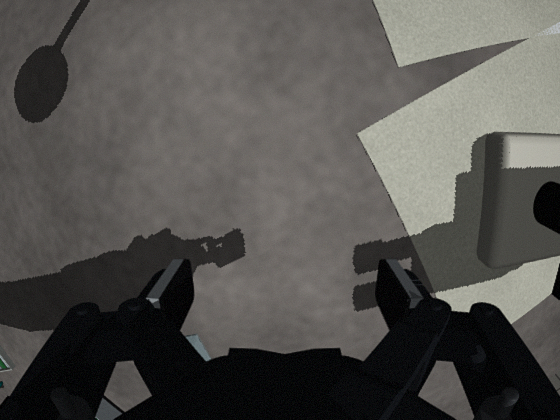

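The pin candidates in the top view are the red knob on the black block (392,238), the turquoise look-alikes at (420,233) and (386,267), and the red jar cap at (408,193). By the description it is the red knob on the black block. I'll check close crops.

Run:
```python
import cv2,numpy as np
t=cv2.imread('pics/top0.png'); s=cv2.imread('pics/scene0.png')
a=cv2.resize(t[165:265,245:335],None,fx=6,fy=6,interpolation=cv2.INTER_CUBIC)
cv2.imwrite('pics/c1.png',a)
a=cv2.resize(t[180:280,365:435],None,fx=6,fy=6,interpolation=cv2.INTER_CUBIC)
cv2.imwrite('pics/c2.png',a)
a=cv2.resize(s[175:275,215:335],None,fx=6,fy=6,interpolation=cv2.INTER_CUBIC)
cv2.imwrite('pics/c3.png',a)
```

```text
(no output)
```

View pics/c1.png

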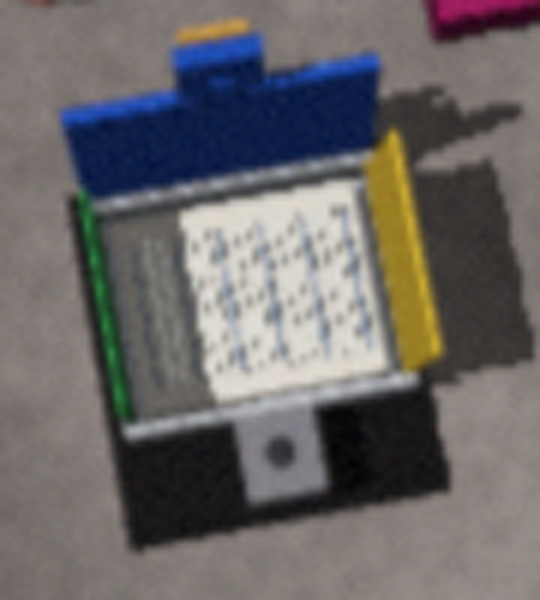

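View pics/c2.png

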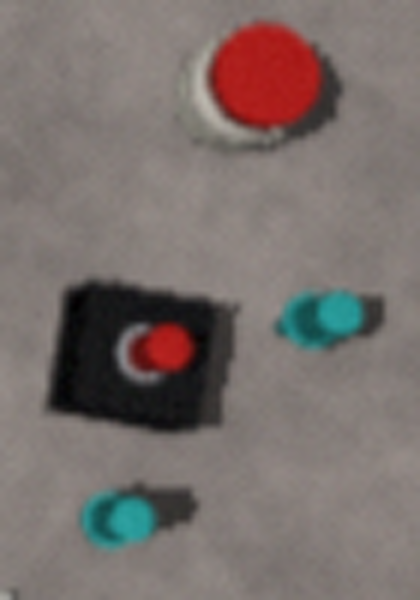

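View pics/c3.png

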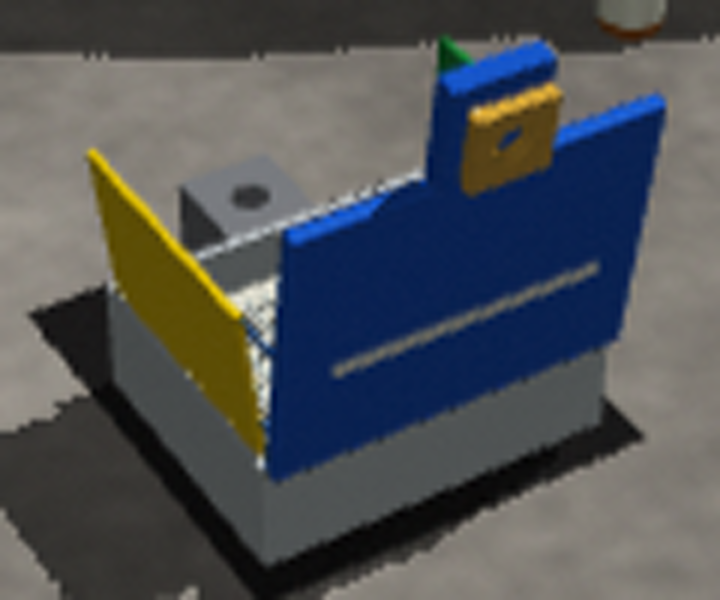

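```bash
cat > h.py <<'E'
from workcell import bot
import numpy as np
def ray(n,u,v,c=None):
    c=c or bot.get_calibration(n); x=(u-c['cx'])/c['fx']; y=(v-c['cy'])/c['fy']
    if n=='wrist':
        r=np.hypot(x,y); s=np.sin(r)/r if r>1e-9 else 1; d=np.array([x*s,-y*s,-np.cos(r)])
    else: d=np.array([x,-y,-1.])
    P=np.array(c['pose']); d=P[:3,:3]@d
    return P[:3,3],d/np.linalg.norm(d)
def atz(n,u,v,z,c=None):
    o,d=ray(n,u,v,c); return o+d*(z-o[2])/d[2]
def tri(obs):
    A=np.zeros((3,3));b=np.zeros(3)
    for n,u,v in obs:
        o,d=ray(n,u,v); M=np.eye(3)-np.outer(d,d); A+=M;b+=M@o
    return np.linalg.solve(A,b)
def proj(n,p,c=None):
    c=c or bot.get_calibration(n); P=np.array(c['pose']); q=P[:3,:3].T@(np.asarray(p)-P[:3,3])
    x,y,z=q[0],-q[1],-q[2]
    if n=='wrist':
        r=np.hypot(x,y); th=np.arctan2(r,z); k=th/r if r>1e-9 else 0
        return np.array([c['cx']+c['fx']*x*k,c['cy']+c['fy']*y*k])
    return np.array([c['cx']+c['fx']*x/z,c['cy']+c['fy']*y/z])
E
python3 - <<'E'
from h import *
np.set_printoptions(precision=4,suppress=True)
def T1(u,v,x0=245,y0=165): return ((u+.5)/6-.5+x0,(v+.5)/6-.5+y0)
def P(n,uv,z): p=atz(n,*uv,z); return p
t=lambda u,v:T1(u,v); t2=lambda u,v:T1(u,v,365,180); s=lambda u,v:T1(u,v,215,175)
print('hole top',P('top',t(281,452),.049),'scene',P('scene',s(251,197),.049),tri([('top',*t(281,452)),('scene',*s(251,197))]))
for nm,uv in dict(FL=(127,432),FR=(415,380),lugFL=(248,503),lugFR=(326,490),).items(): print(nm,P('top',t(*uv),.05))
for nm,uv in dict(lidgreen=(64,112),lidyel=(378,58),base1=(85,198),base2=(382,158)).items(): print('lid',nm,P('top',t(*uv),.05))
print('lidcorner tri -y', tri([('top',*t(380,58)),('scene',*s(287,238))]),'+y',tri([('top',*t(64,112)),('scene',*s(662,97))]))
print('yellow edge front', tri([('top',*t(438,355)),('scene',*s(92,152))]),'back?',tri([('top',*t(396,130)),('scene',*s(240,318))]))
print('pin flange',P('top',t2(143,353),.060), 'knob top',P('top',t2(170,346),.056-.048+.094))
for c in [(70,290),(225,305),(180,428),(50,408)]: print('holder',P('top',t2(*c),.056))
print('cyan',P('top',t2(340,314),.09),P('top',t2(131,518),.09),'jar',P('top',t2(265,75),.07))
E
```

```text
hole top [ 0.484  -0.0301  0.049 ] scene [ 0.4835 -0.0322  0.049 ] [ 0.4837 -0.0312  0.0489]
FL [0.4923 0.0472 0.05  ]
FR [ 0.5215 -0.0968  0.05  ]
lugFL [ 0.4582 -0.0141  0.05  ]
lugFR [ 0.4654 -0.0529  0.05  ]
lid lidgreen [0.6554 0.0839 0.05  ]
lid lidyel [ 0.687  -0.0763  0.05  ]
lid base1 [0.6109 0.0718 0.05  ]
lid base2 [ 0.6348 -0.0789  0.05  ]
lidcorner tri -y [ 0.6579 -0.0714  0.1684] +y [0.6289 0.0735 0.1704]
yellow edge front [ 0.5263 -0.1035  0.1187] back? [ 0.6347 -0.0818  0.1195]
pin flange [ 0.4937 -0.3187  0.06  ] knob top [ 0.494  -0.3205  0.102 ]
holder [ 0.5248 -0.2839  0.056 ]
holder [ 0.5189 -0.3612  0.056 ]
holder [ 0.4572 -0.3375  0.056 ]
holder [ 0.4658 -0.2732  0.056 ]
cyan [ 0.5123 -0.4066  0.09  ] [ 0.4122 -0.3035  0.09  ] jar [ 0.6336 -0.3797  0.07  ]
```

```bash
cat >> h.py <<'E'
import sys
CY=0.2; CO=np.array([.5641,-.0149,0])
Rc=np.array([[np.cos(CY),-np.sin(CY),0],[np.sin(CY),np.cos(CY),0],[0,0,1]])
def w2c(p): return Rc.T@(np.asarray(p)-CO)
def c2w(p): return Rc@np.asarray(p)+CO
def need(cx,cy,z):
    """shift in tool axes (units .05) to reach case-frame point"""
    from scipy.spatial.transform import Rotation as Ro
    o=bot.observe(); R=Ro.from_euler('xyz',o['tool_rot']).as_matrix()
    return R.T@(c2w([cx,cy,z])-o['position'])/.05
E
python3 - <<'E'
from h import *
np.set_printoptions(precision=4,suppress=True)
def T1(u,v,x0=245,y0=165): return ((u+.5)/6-.5+x0,(v+.5)/6-.5+y0)
t=lambda u,v:T1(u,v); s=lambda u,v:T1(u,v,215,175)
for a in [(122,417),(128,412)]:
    p=tri([('top',*t(*a)),('scene',*s(441,40))]);print(p,w2c(p))
for th in (1.4,1.5,1.57,1.65,1.75):
    for x in(-.055,.055):
        p=c2w([x,.069-.076*np.cos(th),.0415+.076*np.sin(th)])
        q=proj('top',p);q2=proj('scene',p); print(th,x,(q-[245,165])*6,(q2-[215,175])*6)
o=bot.observe(); yaw=o['tool_rot'][2]; print('turn', (1.7708-yaw)/np.radians(5), need(-.01,.12,.2)*.05)
E
```

```text
[0.4939 0.0454 0.114 ] [-0.0568  0.073   0.114 ]
[0.4965 0.0434 0.116 ] [-0.0547  0.0706  0.116 ]
1.4 -0.055 [156.9417 405.1142] [407.9842  46.9448]
1.4 0.055 [117.1487 180.3067] [569.6207 195.553 ]
1.5 -0.055 [141.1899 407.7742] [424.55    39.3695]
1.5 0.055 [101.5786 182.7113] [587.0013 186.9933]
1.57 -0.055 [130.1083 409.7357] [436.1528  35.0275]
1.57 0.055 [ 90.6408 184.581 ] [599.1225 181.9933]
1.65 -0.055 [117.483  412.0611] [449.3258  31.0627]
1.65 0.055 [ 78.1951 186.8902] [612.8305 177.3126]
1.75 -0.055 [101.9024 415.0669] [465.5232  27.6312]
1.75 0.055 [ 62.8595 190.009 ] [629.605  173.0473]
turn -10.564876828702898 [-0.4342 -0.3038 -0.0039]
```

```bash
cat >> h.py <<'E'
def plan(cx,cy,z,yaw_t,n):
    """rows to go straight to case-frame point while turning"""
    o=bot.observe(); p=o['position']; y0=o['tool_rot'][2]; t=c2w([cx,cy,z])
    dy=(yaw_t-y0+np.pi)%(2*np.pi)-np.pi; d=(t-p)/n
    rows=[]
    for i in range(n):
        y=y0+dy*i/n
        X=np.array([np.cos(y),np.sin(y),0]);Y=np.array([np.sin(y),-np.cos(y),0])
        rows.append([[round(float(X@d/.05),2),round(float(Y@d/.05),2),round(float(-d[2]/.05),2)],round(float(-dy/n/np.radians(5)),2)])
    return rows
def st():
    o=bot.observe(); np.set_printoptions(precision=4,suppress=True)
    print('t',o['clock'],'pos',o['position'],'rot',o['tool_rot'],'case',w2c(o['position']),'F',o['force'],'w',o['grip_width'],'q',o['qpos'])
E
python3 -c "
from h import *
print(plan(-.01,.125,.17,1.7708,12))"
```

```text
[[[-0.72, -0.5, 0.04], 0.88], [[-0.75, -0.44, 0.04], 0.88], [[-0.79, -0.38, 0.04], 0.88], [[-0.81, -0.32, 0.04], 0.88], [[-0.84, -0.26, 0.04], 0.88], [[-0.85, -0.19, 0.04], 0.88], [[-0.87, -0.13, 0.04], 0.88], [[-0.87, -0.06, 0.04], 0.88], [[-0.88, 0.01, 0.04], 0.88], [[-0.87, 0.07, 0.04], 0.88], [[-0.86, 0.14, 0.04], 0.88], [[-0.85, 0.21, 0.04], 0.88]]
```

>>> {"method": "servo_tool", "body": {"targets": [[[-0.72, -0.5, 0.04], 0.88], [[-0.75, -0.44, 0.04], 0.88], [[-0.79, -0.38, 0.04], 0.88], [[-0.81, -0.32, 0.04], 0.88], [[-0.84, -0.26, 0.04], 0.88], [[-0.85, -0.19, 0.04], 0.88], [[-0.87, -0.13, 0.04], 0.88], [[-0.87, -0.06, 0.04], 0.88], [[-0.88, 0.01, 0.04], 0.88], [[-0.87, 0.07, 0.04], 0.88], [[-0.86, 0.14, 0.04], 0.88], [[-0.85, 0.21, 0.04], 0.88]], "gripper": -1, "newtons": 40}}

```text
clock: 1.65
position: [0.5306, 0.1054, 0.1722]
tool_rot: [-3.142, -0.0, 1.769]
force: [0.8, 0.1, -0.0]
grip_width: -0.0
```

```bash
python3 -c "
from h import *
import cv2
st()
c=bot.get_calibration('wrist');print(c['pose'])
cv2.imwrite('pics/w1.png',bot.grab_frame('wrist'))
cv2.imwrite('pics/s1.png',bot.grab_frame('scene'))
for th in (1.4,1.6,1.8): print(th,proj('wrist',c2w([-.055,.069-.076*np.cos(th),.0415+.076*np.sin(th)]),c),proj('wrist',c2w([.055,.069-.076*np.cos(th),.0415+.076*np.sin(th)]),c))
print(proj('wrist',c2w([-.082,0,.049]),c))
"
```

```text
t 1.65 pos [0.5306 0.1054 0.1722] rot [-3.1415 -0.      1.769 ] case [-0.009   0.1246  0.1722] F [ 0.7912  0.1053 -0.0336] w -4.49398089166056e-05 q [-0.5167  0.4314  0.2837  1.8598 -0.1536  0.8716  0.0397]
[[ 0.9802 -0.1903 -0.0551  0.5167]
 [ 0.1982  0.9408  0.2751  0.1743]
 [-0.0005 -0.2806  0.9598  0.3497]
 [ 0.      0.      0.      1.    ]]
1.4 [229.198  288.2158] [360.447  287.4805]
1.6 [227.6744 272.9185] [362.4886 272.2783]
1.8 [226.7876 255.1839] [363.6677 254.687 ]
[218.1304 300.1891]
```

View pics/w1.png

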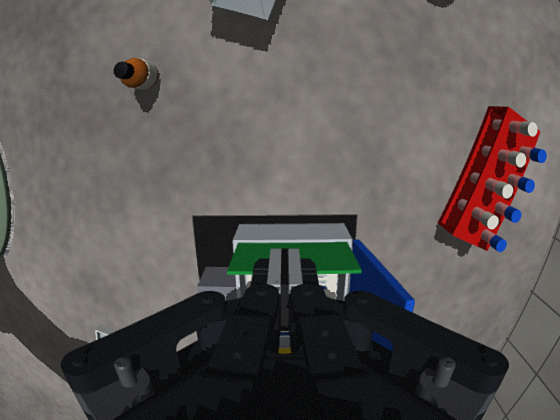

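View pics/s1.png

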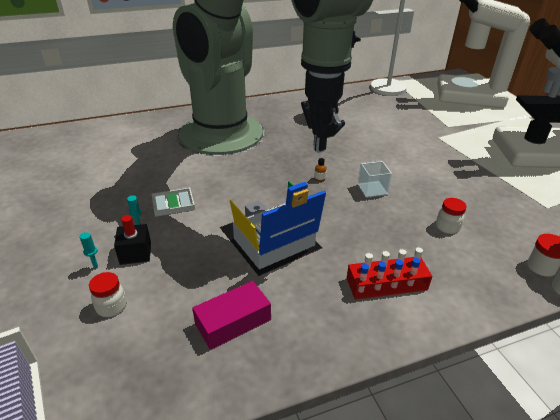

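The wrist view shows the green flap's top edge at (228,273)-(361,272), which gives 1.6 rad and matches the case pose. I'll fold green now.

>>> {"method": "servo_tool", "body": {"targets": [[[0, -0.42, 0.7], 0], [[0, 0, 0.74], 0], [[-0.45, 0, -0.06], 0], [[-0.44, 0, 0], 0], [[-0.31, 0, 0.04], 0], [[-0.29, 0, 0.12], 0], [[-0.25, 0, 0.19], 0], [[-0.19, 0, 0.25], 0], [[-0.12, 0, 0.29], 0], [[-0.04, 0, 0.34], 0], [[0, 0, 0.05], 0], [[0, 0, 0], 0]]}}

```text
clock: 3.25
position: [0.5302, 0.0003, 0.0391]
tool_rot: [-3.141, -0.0, 1.772]
force: [0.1, 0.4, 0.2]
grip_width: -0.0003
```

```bash
python3 -c "
from h import *
import cv2
st()
cv2.imwrite('pics/s2.png',bot.grab_frame('scene')[120:300,180:400].repeat(3,0).repeat(3,1))
"
```

```text
t 3.25 pos [0.5302 0.0003 0.0391] rot [-3.1412 -0.0001  1.7715] case [-0.0302  0.0216  0.0391] F [0.0517 0.3729 0.1596] w -0.000270413981709016 q [-0.2634  0.6174  0.2073  1.9778 -0.2234  0.5683  0.2963]
```

View pics/s2.png

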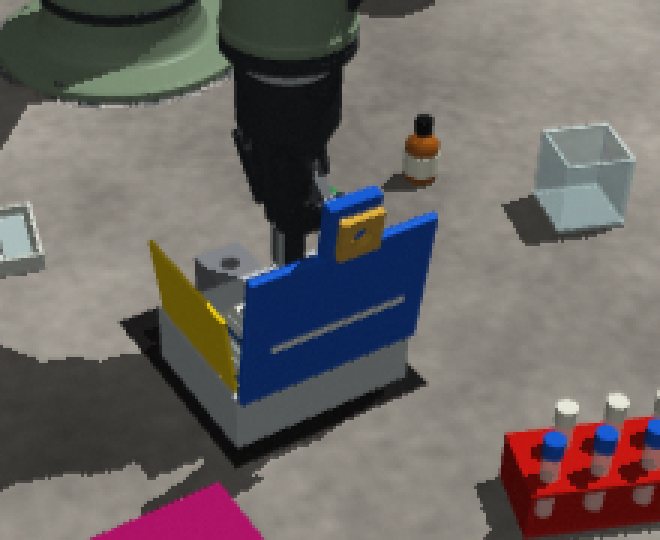

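```bash
python3 -c "
from h import *
import cv2
cv2.imwrite('pics/w2.png',bot.grab_frame('wrist'))
cv2.imwrite('pics/t2.png',bot.grab_frame('top')[130:290,200:360].repeat(4,0).repeat(4,1)[:600])
"
```

```text
(no output)
```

View pics/w2.png

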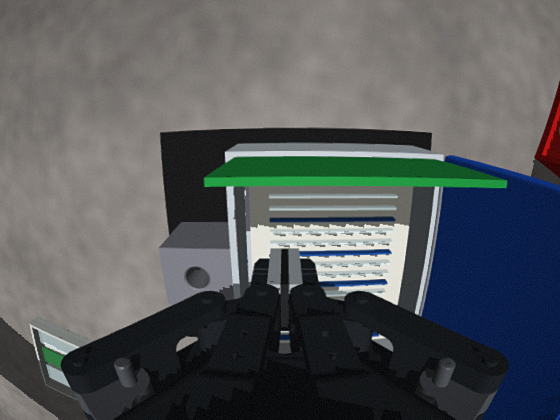

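View pics/t2.png

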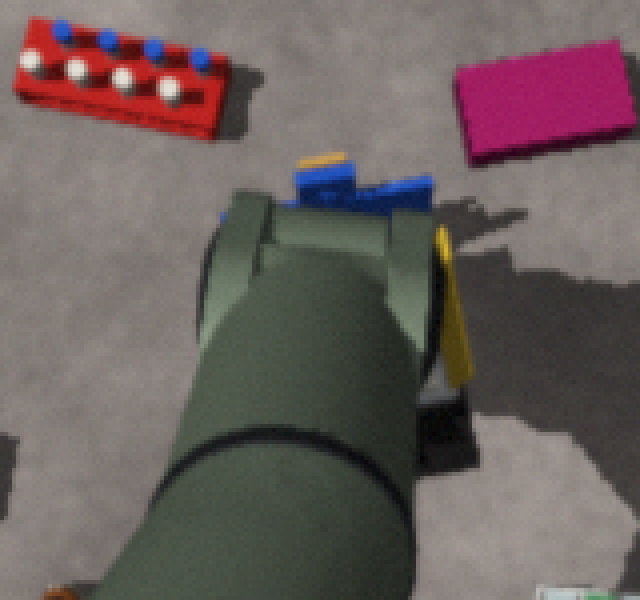

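```bash
python3 -c "
from h import *
c=bot.get_calibration('wrist')
for th in (1.0,1.2,1.3,1.4,1.5,1.6): print(th,proj('wrist',c2w([-.055,.069-.076*np.cos(th),.0415+.076*np.sin(th)]),c),proj('wrist',c2w([.055,.069-.076*np.cos(th),.0415+.076*np.sin(th)]),c))
print(proj('wrist',c2w([-.082,0,.049]),c), proj('wrist',c2w([-.03,.0216,.0391]),c))
"
```

```text
1.0 [221.04257667 282.32478531] [475.22612845 274.8106964 ]
1.2 [214.91521686 259.18613984] [489.89622904 253.23911446]
1.3 [212.0165671  243.40040353] [496.56833887 239.11422913]
1.4 [209.42659756 224.87498979] [502.40833295 222.92047735]
1.5 [207.32020515 203.93717538] [507.10929511 204.94920371]
1.6 [205.86601304 181.1771317 ] [510.39418884 185.63876977]
[197.14152627 275.17633328] [284.00934182 236.64370343]
```

```bash
python3 -c "
from h import *
import cv2
c=bot.get_calibration('wrist')
for y in (-.011,0,.011):
  for z in (0.039,.05,.06): print(y,z,proj('wrist',c2w([-.03,.0216+y,z]),c))
im=cv2.imread('pics/w2.png');cv2.imwrite('pics/w2c.png',cv2.resize(im[200:340,200:380],None,fx=4,fy=4,interpolation=cv2.INTER_CUBIC))
"
```

```text
-0.011 0.039 [283.97574524 253.57573232]
-0.011 0.05 [283.96514732 261.55584852]
-0.011 0.06 [283.95458992 269.58480744]
0 0.039 [284.00942135 236.58143602]
0 0.05 [284.000226   243.81260111]
0 0.06 [283.99101066 251.12545189]
0.011 0.039 [284.04498641 218.85762648]
0.011 0.05 [284.03746441 225.21778445]
0.011 0.06 [284.02988287 231.68085148]
```

View pics/w2c.png

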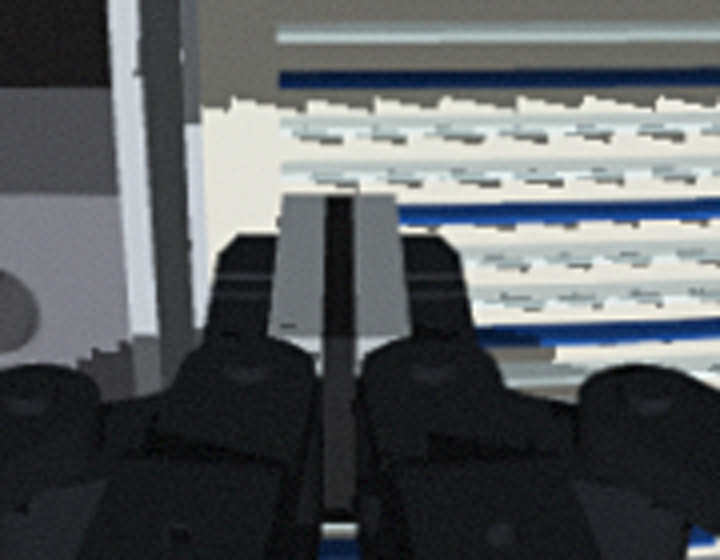

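```bash
python3 -c "
from h import *
import cv2
for z in (.172,.182,.192,.202,.212): print(z,(proj('scene',[.5306,.1054,z])-[280,90])*6)
im=cv2.imread('pics/s1.png');cv2.imwrite('pics/s1c.png',cv2.resize(im[90:180,280:370],None,fx=6,fy=6,interpolation=cv2.INTER_CUBIC))
"
```

```text
0.172 [241.01530602 440.36451597]
0.182 [242.7581348  417.28191529]
0.192 [244.52296836 393.90787592]
0.202 [246.31022611 370.23684329]
0.212 [248.12033816 346.26312076]
```

View pics/s1c.png

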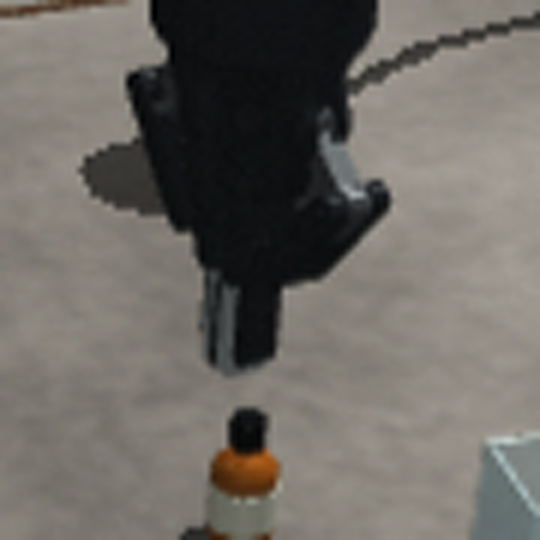

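The scene view of the closed fingers (tip at full-image pixel about 319,152) puts the physical tip roughly 28 mm above the reported TCP. My sweep therefore passed over the flap, which is still at 1.6 rad. I'll redo it lower.

>>> {"method": "servo_tool", "body": {"targets": [[[0, 0, -0.71], 0], [[0, 0, -0.71], 0], [[0.7, 0, 0], 0], [[0.7, 0, 0], 0], [[0.7, 0, 0], 0], [[0, 0, 0.45], 0], [[0, 0, 0.4], 0], [[0, 0, 0], 0]]}}

```text
clock: 4.4
position: [0.5088, 0.1029, 0.0673]
tool_rot: [-3.14, 0.0, 1.771]
force: [0.2, 0.4, 0.5]
grip_width: -0.0002
```

```bash
python3 -c "
from h import *
import cv2
st(); p=bot.observe()['position']
cv2.imwrite('pics/s3.png',cv2.resize(bot.grab_frame('scene')[120:220,250:370],None,fx=6,fy=6,interpolation=cv2.INTER_CUBIC))
for dz in (0,.02,.03,.04): print(dz,(proj('scene',p+[0,0,dz])-[250,120])*6)
"
```

```text
t 4.4 pos [0.5088 0.1029 0.0673] rot [-3.1401  0.0002  1.7715] case [-0.0308  0.1265  0.0673] F [0.221 0.389 0.472] w -0.0001986572492584914 q [-0.482   0.5576  0.2276  1.9929 -0.2085  0.6146  0.0841]
0 [376.423  456.5695]
0.02 [379.1453 415.9117]
0.03 [380.5304 395.2248]
0.04 [381.9318 374.2936]
```

View pics/s3.png

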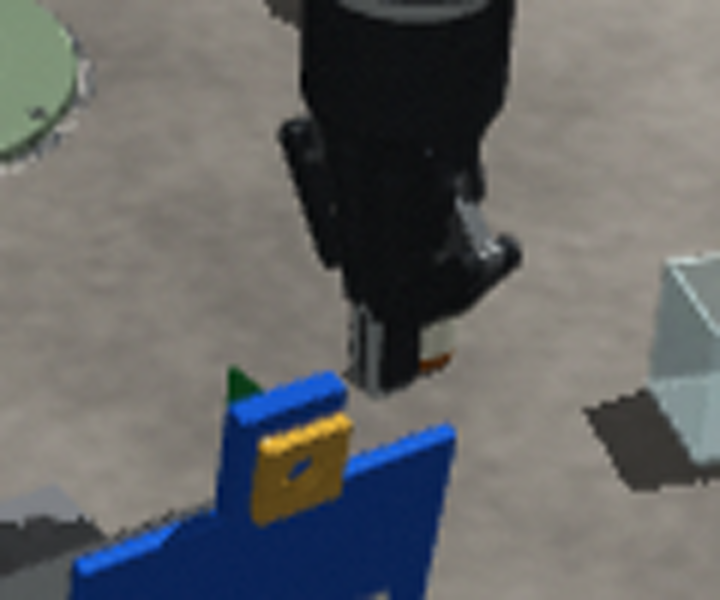

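>>> {"method": "servo_tool", "body": {"targets": [[[-0.47, 0, -0.09], 0], [[-0.46, 0, -0.02], 0], [[-0.31, 0, 0.04], 0], [[-0.29, 0, 0.12], 0], [[-0.25, 0, 0.19], 0], [[-0.19, 0, 0.25], 0], [[-0.12, 0, 0.29], 0], [[-0.04, 0, 0.26], 0], [[0, 0, 0], 0]]}}

```text
clock: 5.58
position: [0.5298, -0.0014, 0.0146]
tool_rot: [-3.14, -0.0, 1.771]
force: [-0.6, 0.3, 0.4]
grip_width: -0.0001
```

```bash
python3 -c "
from h import *
import cv2
st()
cv2.imwrite('pics/w4.png',bot.grab_frame('wrist'))
"
```

```text
t 5.575 pos [ 0.5298 -0.0014  0.0146] rot [-3.1396 -0.0003  1.7713] case [-0.0309  0.0201  0.0146] F [-0.6038  0.2936  0.3751] w -7.224063819727035e-05 q [-0.2417  0.6592  0.1821  1.9846 -0.2257  0.5189  0.3004]
```

View pics/w4.png

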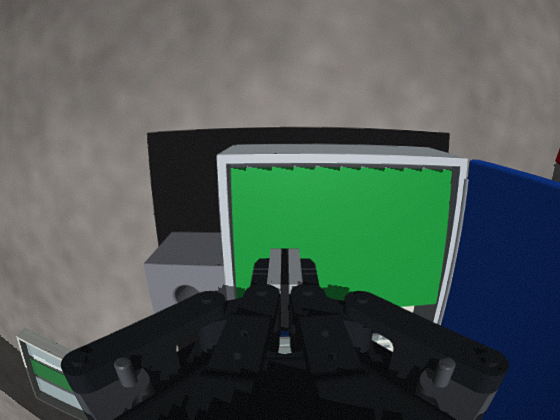

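Green is nearly flat. Next I press gently to confirm the stop.

>>> {"method": "servo_tool", "body": {"targets": [[[0, 0, 0.04], 0], [[0, 0, 0.04], 0], [[0, 0, 0.04], 0], [[0, 0, 0], 0]]}}

```text
clock: 6.12
position: [0.5305, -0.0014, 0.0097]
tool_rot: [-3.141, -0.0, 1.771]
force: [-0.4, -0.5, -0.3]
grip_width: -0.0004
```

>>> {"method": "servo_tool", "body": {"targets": [[[0, 0, 0.04], 0], [[0, 0, 0.04], 0], [[0, 0, 0.04], 0], [[0, 0, 0], 0]]}}

```text
clock: 6.62
position: [0.5313, -0.0015, 0.0063]
tool_rot: [3.14, -0.001, 1.771]
force: [-16.8, 1.9, 65.4]
grip_width: -0.0002
```

```bash
python3 -c "
from h import *
import cv2
st()
c=bot.get_calibration('wrist')
im=bot.grab_frame('wrist')
for y in (-.007,.069):
  for z in (.043,.050): print(y,z,proj('wrist',c2w([.055,y,z]),c),proj('wrist',c2w([-.055,y,z]),c))
cv2.imwrite('pics/w5.png',cv2.resize(im[120:360,140:500],None,fx=2,fy=2))
"
```

```text
t 6.625 pos [ 0.5313 -0.0015  0.0063] rot [ 3.1397 -0.0005  1.7706] case [-0.0295  0.0196  0.0063] F [-16.7729   1.8634  65.3761] w -0.00016828793882414972 q [-0.2355  0.6737  0.1751  1.9863 -0.2308  0.4985  0.305 ]
-0.007 0.043 [435.9441 303.0638] [235.4436 309.7368]
-0.007 0.05 [440.8481 309.7886] [233.6647 317.4277]
0.069 0.043 [459.0513 166.9827] [226.8395 162.8621]
0.069 0.05 [466.2164 169.5613] [224.0134 165.3397]
```

View pics/w5.png

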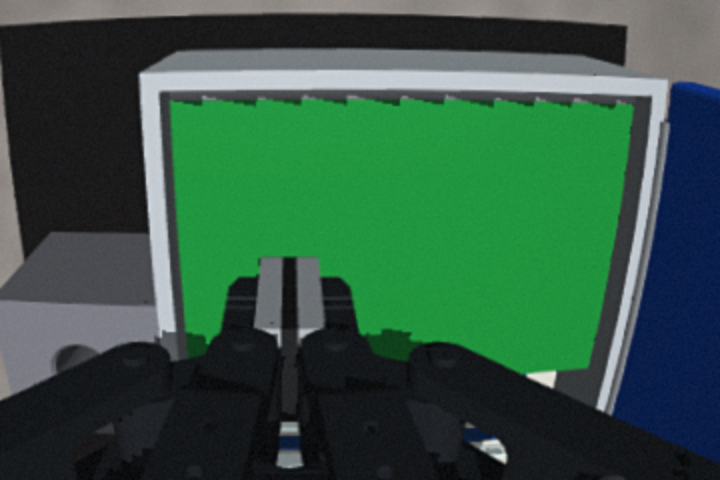

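Green is flat: its free edge projects where z=0.043 predicts, and the hard contact came at a TCP z of about 0.007. Tip offset is therefore about 36 mm when shut. I'll lift and go round to yellow.

>>> {"method": "servo_tool", "body": {"targets": [[[0, 0, -0.6], 0], [[0, 0, -0.7], 0], [[0, 0, -0.7], 0], [[-0.77, 0, 0], 0], [[-0.77, 0, 0], 0], [[-0.77, 0, 0], 0], [[-0.77, 0, 0], 0], [[0, 0, 0.43], 0], [[0, 0, 0.43], 0], [[0, 0, 0], 0]]}}

```text
clock: 7.92
position: [0.5603, -0.1522, 0.0596]
tool_rot: [-3.139, -0.001, 1.771]
force: [-1.0, -0.6, -0.4]
grip_width: 0.0002
```

```bash
python3 -c "
from h import *
import cv2
st()
c=bot.get_calibration('wrist')
im=bot.grab_frame('wrist')
cv2.imwrite('pics/w6.png',im)
cv2.imwrite('pics/s6.png',cv2.resize(bot.grab_frame('scene')[130:290,180:380],None,fx=4,fy=4,interpolation=cv2.INTER_CUBIC)[:600])
"
```

```text
t 7.925 pos [ 0.5603 -0.1522  0.0596] rot [-3.1392 -0.0009  1.7711] case [-0.031  -0.1338  0.0596] F [-0.9746 -0.5778 -0.4096] w 0.00020790466973137997 q [ 0.0113  0.645   0.2179  1.8344 -0.2063  0.6868  0.5474]
```

View pics/s6.png

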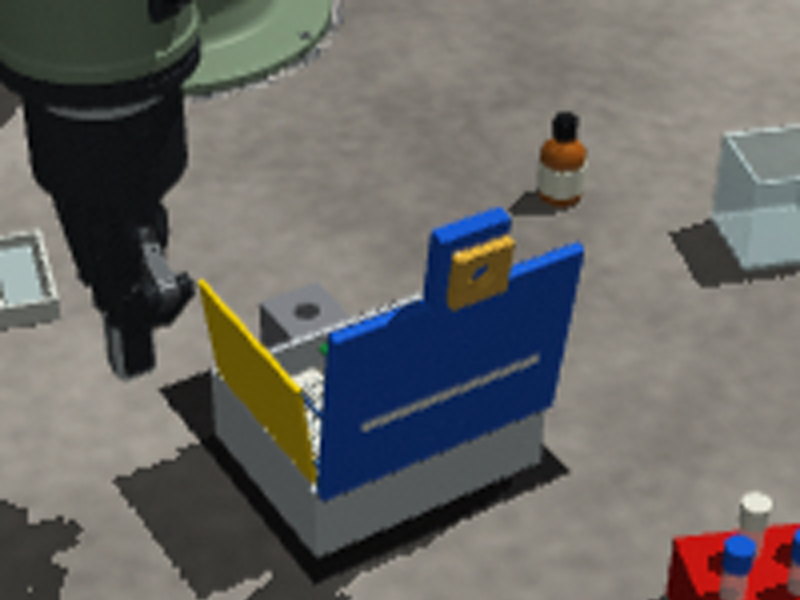

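>>> {"method": "servo_tool", "body": {"targets": [[[0.48, 0, -0.15], 0], [[0.44, 0, -0.06], 0], [[0.47, 0, 0.02], 0], [[0.29, 0, 0.12], 0], [[0.25, 0, 0.19], 0], [[0.19, 0, 0.25], 0], [[0.12, 0, 0.29], 0], [[0.04, 0, 0.24], 0], [[0, 0, 0.03], 0], [[0, 0, 0.03], 0], [[0, 0, 0], 0]]}}

```text
clock: 9.4
position: [0.5387, -0.0409, 0.013]
tool_rot: [3.141, 0.0, 1.771]
force: [-0.1, -0.1, 0.3]
grip_width: 0.0001
```

>>> {"method": "servo_tool", "body": {"targets": [[[0, 0, 0.02], 0], [[0, 0, 0.015], 0], [[0, 0, 0], 0]]}}

```text
clock: 9.78
position: [0.5389, -0.0408, 0.0118]
tool_rot: [3.141, 0.0, 1.771]
force: [-2.9, -1.0, 13.3]
grip_width: -0.0003
```

```bash
python3 -c "
from h import *
import cv2
st()
cv2.imwrite('pics/w7.png',bot.grab_frame('wrist'))
"
```

```text
t 9.775 pos [ 0.5389 -0.0408  0.0118] rot [3.1408 0.0001 1.7711] case [-0.0298 -0.0203  0.0118] F [-2.8784 -0.9613 13.3271] w -0.00033135467437842866 q [-0.1728  0.6753  0.1923  1.9608 -0.2402  0.5262  0.3869]
```

View pics/w7.png

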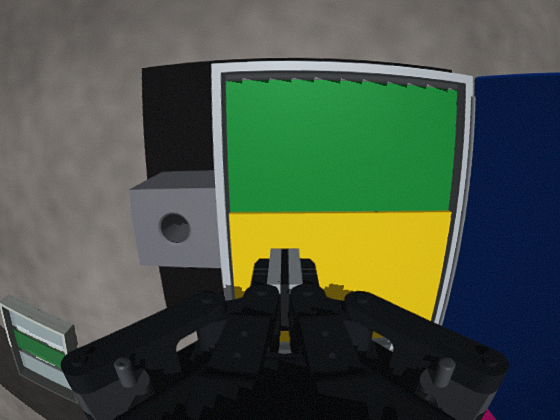

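Yellow lies flat over green, with 13 N contact at the expected height; the case hole is at (175,228). Next I go up and over to behind the lid.

>>> {"method": "servo_tool", "body": {"targets": [[[0, 0, -1], 0], [[0, 0, -1], 0], [[0, 0, -1], 0], [[0, 0, -1], 0], [[0.4, 0.8, 0], 0], [[0.4, 0.8, 0], 0], [[0.4, 0.8, 0], 0], [[0.4, 0.8, 0], 0], [[0, 0, 0], 0]]}}

```text
clock: 10.95
position: [0.6805, 0.0724, 0.2099]
tool_rot: [-3.141, -0.001, 1.774]
force: [-0.3, -0.9, -0.6]
grip_width: 0.0001
```

```bash
python3 -c "
from h import *
import cv2
st()
cv2.imwrite('pics/w8.png',bot.grab_frame('wrist'))
cv2.imwrite('pics/s8.png',cv2.resize(bot.grab_frame('scene')[60:290,180:460],None,fx=2.6,fy=2.6,interpolation=cv2.INTER_CUBIC))
"
```

```text
t 10.95 pos [0.6805 0.0724 0.2099] rot [-3.1411 -0.0006  1.7744] case [0.1315 0.0624 0.2099] F [-0.3406 -0.8756 -0.5559] w 9.712767565439712e-05 q [-0.3598  0.6251  0.2786  1.421  -0.1803  1.121   0.1509]
```

View pics/s8.png

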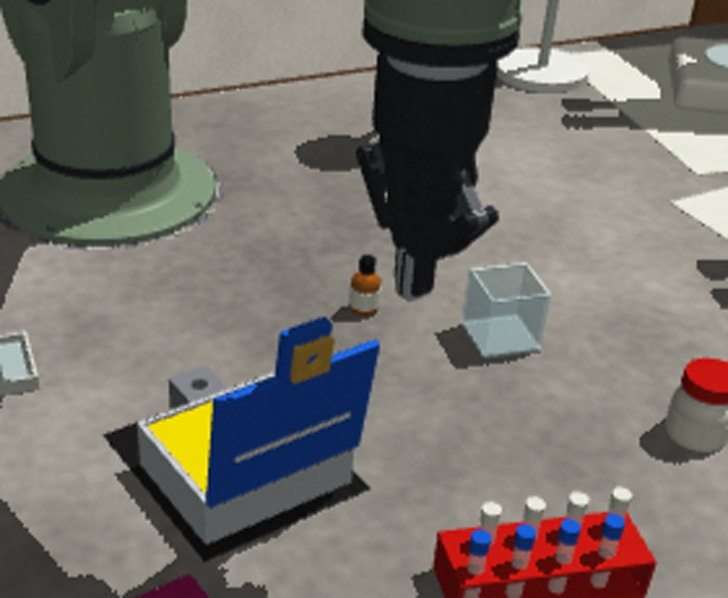

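View pics/w8.png

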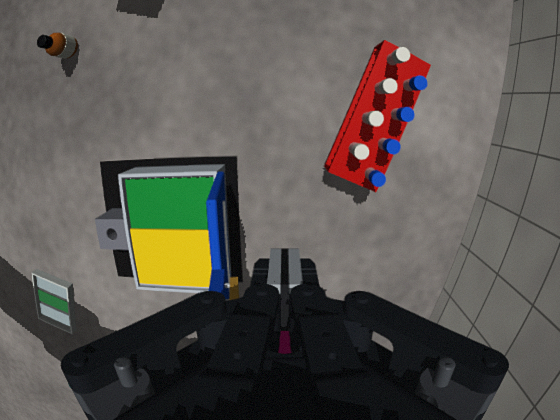

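>>> {"method": "servo_tool", "body": {"targets": [[[0, 0, 0.85], 0], [[0, 0, 0.84], 0], [[0, -0.42, 0], 0], [[0, -0.42, 0], 0], [[0, -0.31, -0.015], 0], [[0, -0.31, -0.015], 0], [[0, -0.28, 0.07], 0], [[0, -0.29, 0.07], 0], [[0, -0.26, 0.14], 0], [[0, -0.26, 0.14], 0]]}}

```text
clock: 12.3
position: [0.5539, 0.0431, 0.1078]
tool_rot: [3.14, 0.0, 1.77]
force: [2.1, 0.2, -0.7]
grip_width: 0.0003
```

```bash
python3 -c "
from h import *
import cv2
st()
cv2.imwrite('pics/s9.png',cv2.resize(bot.grab_frame('scene')[60:290,180:460],None,fx=2.6,fy=2.6,interpolation=cv2.INTER_CUBIC))
"
```

```text
t 12.3 pos [0.5539 0.0431 0.1078] rot [3.1403 0.0002 1.7699] case [0.0015 0.0589 0.1078] F [ 2.0552  0.2249 -0.7448] w 0.0002590438212844914 q [-0.3665  0.5404  0.2523  1.8775 -0.1902  0.7455  0.1906]
```

View pics/s9.png

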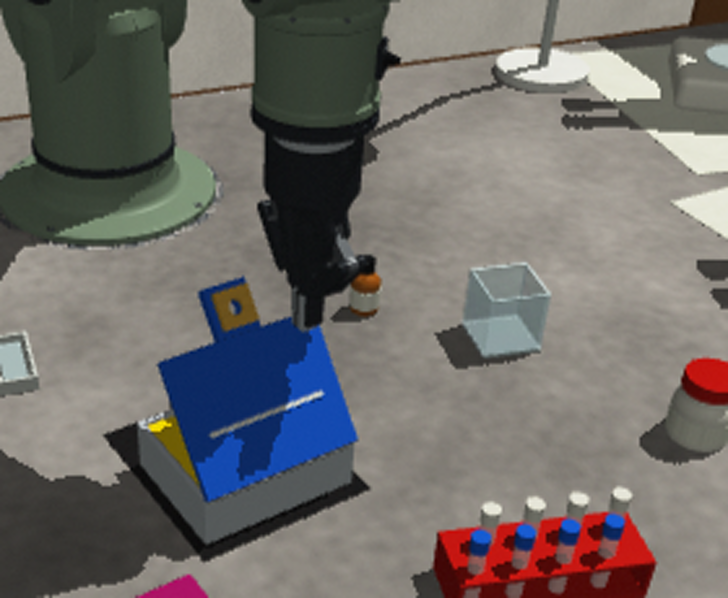

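>>> {"method": "servo_tool", "body": {"targets": [[[0, -0.18, 0.22], 0], [[0, -0.18, 0.22], 0], [[0, -0.15, 0.25], 0], [[0, -0.15, 0.25], 0], [[0, -0.08, 0.23], 0], [[0, -0.07, 0.22], 0], [[0, -0.02, 0.13], 0], [[0, 0, 0.1], 0], [[0, 0, 0], 0]]}}

```text
clock: 13.48
position: [0.5138, 0.036, 0.0258]
tool_rot: [-3.141, 0.0, 1.771]
force: [0.6, 0.1, 0.5]
grip_width: 0.0003
```

>>> {"method": "servo_tool", "body": {"targets": [[[0, 0, 0.02], 0], [[0, 0, 0.02], 0], [[0, 0, 0.015], 0], [[0, 0, 0], 0]]}}

```text
clock: 13.98
position: [0.5138, 0.036, 0.0233]
tool_rot: [3.142, 0.0, 1.771]
force: [0.2, 0.2, -0.4]
grip_width: -0.0002
```

>>> {"method": "servo_tool", "body": {"targets": [[[0, 0, 0.02], 0], [[0, 0, 0.01], 0], [[0, 0, 0], 0]]}}

```text
clock: 14.35
position: [0.5139, 0.036, 0.0228]
tool_rot: [3.141, -0.0, 1.771]
force: [-6.7, 0.4, 25.7]
grip_width: 0.0
```

>>> {"method": "servo_tool", "body": {"targets": [[[0, 0, -0.9], 0], [[0, 0, -0.9], 0], [[0, 0, -0.9], 0], [[-0.8, 0, 0], 0], [[-0.8, 0, 0], 0], [[0, 0, 0], 0]], "gripper": 0.2}}

```text
clock: 15.1
position: [0.5299, -0.0454, 0.157]
tool_rot: [3.141, 0.001, 1.767]
force: [-0.0, 0.4, -0.4]
grip_width: 0.0513
```

```bash
python3 -c "
from h import *
import cv2
st()
c=bot.get_calibration('wrist');print(repr(c['pose']))
cv2.imwrite('pics/w10.png',bot.grab_frame('wrist'))
print(proj('wrist',c2w([-.082,0,.070]),c))
"
```

```text
t 15.1 pos [ 0.5299 -0.0454  0.157 ] rot [3.1414 0.0011 1.7671] case [-0.0396 -0.0231  0.157 ] F [-0.0426  0.3514 -0.3605] w 0.051343985118021185 q [-0.2498  0.4394  0.2984  1.8987 -0.1693  0.8274  0.3332]
array([[ 0.9805, -0.1886, -0.0551,  0.516 ],
       [ 0.1964,  0.9408,  0.2762,  0.0238],
       [-0.0002, -0.2816,  0.9595,  0.3344],
       [ 0.    ,  0.    ,  0.    ,  1.    ]])
[233.3156 172.2722]
```

View pics/w10.png

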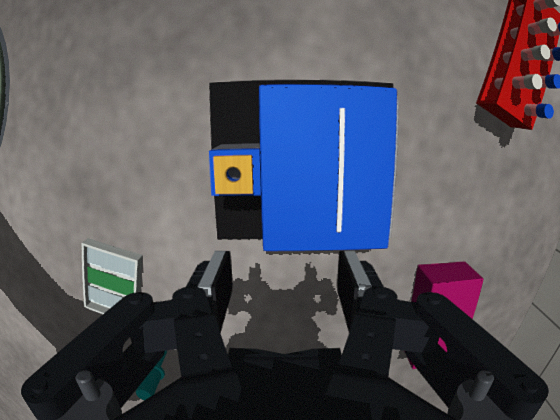

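```bash
python3 -c "
from h import *
import cv2
c=bot.get_calibration('wrist')
im=cv2.imread('pics/w10.png')
cv2.imwrite('pics/w10c.png',cv2.resize(im[140:210,200:270],None,fx=8,fy=8,interpolation=cv2.INTER_CUBIC))
b,g,r=[im[...,i].astype(int) for i in range(3)]
m=((r>150)&(g>100)&(b<110)).astype(np.uint8); m[:140]=0;m[210:]=0;m[:,:200]=0;m[:,270:]=0
k=cv2.findContours(m,cv2.RETR_CCOMP,cv2.CHAIN_APPROX_NONE)
for q,hh in zip(k[0],k[1][0]):
  if cv2.contourArea(q)>20:
    M=cv2.moments(q);u=M['m10']/M['m00'];v=M['m01']/M['m00'];print(u,v,cv2.contourArea(q),hh[3],atz('wrist',u,v,.07,c),w2c(atz('wrist',u,v,.07,c)))
"
```

```text
232.88625416821046 174.34543658144992 1349.5 -1 [ 0.48341882 -0.0310728   0.07      ] [-0.08228597  0.00017846  0.07      ]
232.65654205607476 173.8855140186916 214.0 0 [ 0.48316384 -0.03072459  0.07      ] [-0.08246669  0.00057038  0.07      ]
```

View pics/w10c.png

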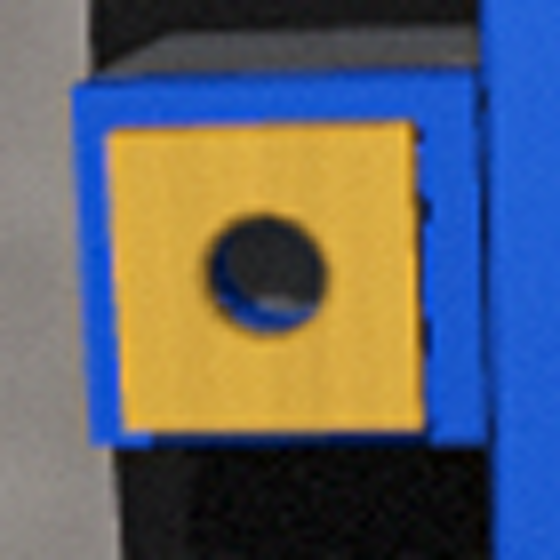

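Washer hole measured at (0.4833, -0.0309), matching the case hole estimate (0.4837, -0.0312). Now to the pin.

>>> {"method": "servo_tool", "body": {"targets": [[[-0.73, -0.3, 0], 0], [[-0.73, -0.3, 0], 0], [[-0.73, -0.3, 0], 0], [[-0.73, -0.3, 0], 0], [[-0.73, -0.3, 0], 0], [[-0.73, -0.3, 0], 0], [[0, 0, 0], 0]]}}

```text
clock: 16.02
position: [0.4843, -0.2768, 0.1567]
tool_rot: [-3.141, 0.001, 1.768]
force: [-0.2, 0.8, -1.0]
grip_width: 0.0511
```

```bash
python3 -c "
from h import *
import cv2
st()
c=bot.get_calibration('wrist');np.save('c11.npy',c['pose'])
cv2.imwrite('pics/w11.png',bot.grab_frame('wrist'))
print(proj('wrist',[.494,-.3195,.102],c),proj('wrist',[.494,-.3195,.06],c))
"
```

```text
t 16.025 pos [ 0.4843 -0.2768  0.1567] rot [-3.1411  0.0006  1.7682] case [-0.1302 -0.2408  0.1567] F [-0.2441  0.76   -1.0235] w 0.05111020120820504 q [ 0.1784  0.4827  0.323   1.833  -0.1952  0.8569  0.7928]
[285.6807 262.9634] [285.5412 242.6516]
```

View pics/w11.png

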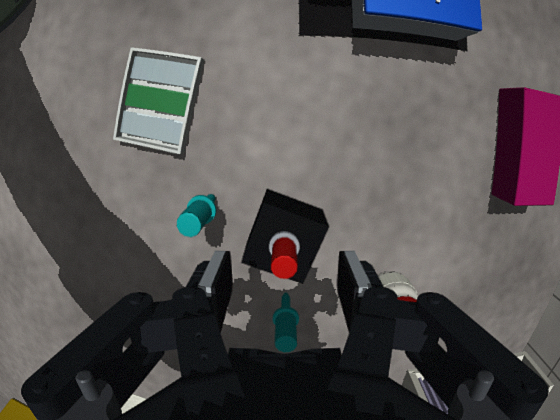

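```bash
python3 -c "
from h import *
import cv2
c=bot.get_calibration('wrist')
im=cv2.imread('pics/w11.png')
cv2.imwrite('pics/w11c.png',cv2.resize(im[210:300,240:330],None,fx=6,fy=6,interpolation=cv2.INTER_CUBIC))
def P(u,v,z): return atz('wrist',(u+.5)/6-.5+240,(v+.5)/6-.5+210,z,c)
for uv in [(266,333),(266,340)]: print(P(*uv,.102))
for uv in [(264,212),(264,220)]: print(P(*uv,.060))
"
```

```text
[ 0.49369985 -0.31963208  0.102     ]
[ 0.49390716 -0.32065316  0.102     ]
[ 0.49339507 -0.32003586  0.06      ]
[ 0.49365888 -0.32133739  0.06      ]
```

View pics/w11c.png

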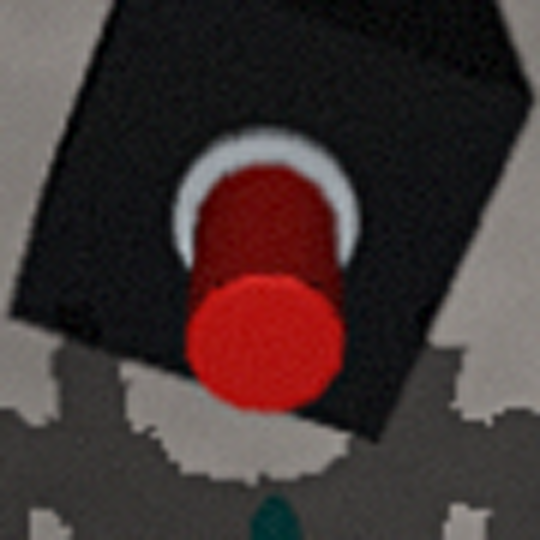

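Pin axis measured at (0.4937, -0.3208), with knob top and flange agreeing. I'll centre over it and descend.

>>> {"method": "servo_tool", "body": {"targets": [[[-0.45, 0.01, 0], 0], [[-0.45, 0, 0], 0], [[0, 0, 0.5], 0], [[0, 0, 0.5], 0], [[0, 0, 0.5], 0], [[0, 0, 0.5], 0], [[0, 0, 0.46], 0], [[0, 0, 0], 0]]}}

```text
clock: 17.08
position: [0.4944, -0.3167, 0.0325]
tool_rot: [-3.14, -0.002, 1.773]
force: [0.2, -0.4, 0.8]
grip_width: 0.0511
```

```bash
python3 -c "
from h import *
import cv2
st()
cv2.imwrite('pics/w12.png',bot.grab_frame('wrist'))
cv2.imwrite('pics/s12.png',cv2.resize(bot.grab_frame('scene')[170:280,70:190],None,fx=5,fy=5,interpolation=cv2.INTER_CUBIC))
for z in (.056,.06,.102): print(z,(proj('scene',[.4937,-.3208,z])-[70,170])*5)
"
```

```text
t 17.075 pos [ 0.4944 -0.3167  0.0325] rot [-3.1397 -0.0024  1.7731] case [-0.1283 -0.282   0.0325] F [ 0.1984 -0.4309  0.8009] w 0.05113431845764793 q [ 0.2954  0.7006  0.2524  1.8285 -0.2706  0.6491  0.9103]
0.056 [309.1366 321.1374]
0.06 [307.3201 314.2005]
0.102 [287.6701 239.1624]
```

View pics/w12.png

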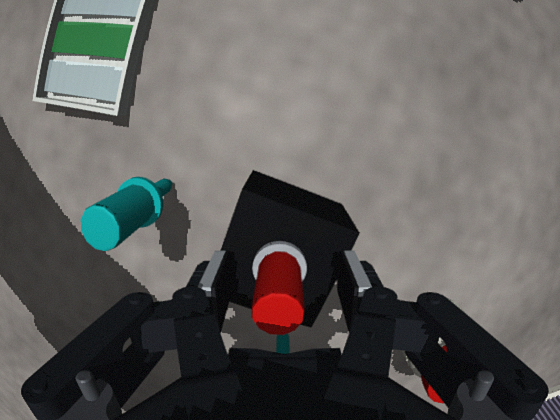

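View pics/s12.png

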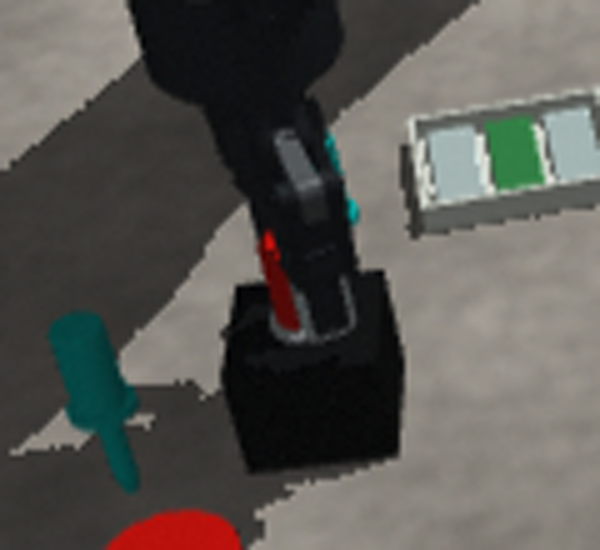

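```bash
python3 -c "
from h import *
p=np.array([.4944,-.3167,0]);
for off in (.026,.036):
 for z in (.06,.07,.08): print(off,z,(proj('scene',p+np.array([.98,.2,0])*off+[0,0,z])-[70,170])*5)
c=bot.get_calibration('wrist')
print(proj('wrist',[.4937,-.3208,.102],c),proj('wrist',[.4937,-.3208,.06],c))
import cv2
im=cv2.imread('pics/w12.png');cv2.imwrite('pics/w12c.png',cv2.resize(im[220:360,200:380],None,fx=4,fy=4,interpolation=cv2.INTER_CUBIC))
"
```

```text
0.026 0.06 [335.72438537 347.02972729]
0.026 0.07 [331.24790541 329.43990298]
0.026 0.08 [326.71241233 311.61819329]
0.036 0.06 [343.03231999 360.39495248]
0.036 0.07 [338.57246321 342.76921866]
0.036 0.08 [334.05339509 324.90947656]
[279.20755106 304.41208113] [280.36479519 259.5551094 ]
```

View pics/w12c.png

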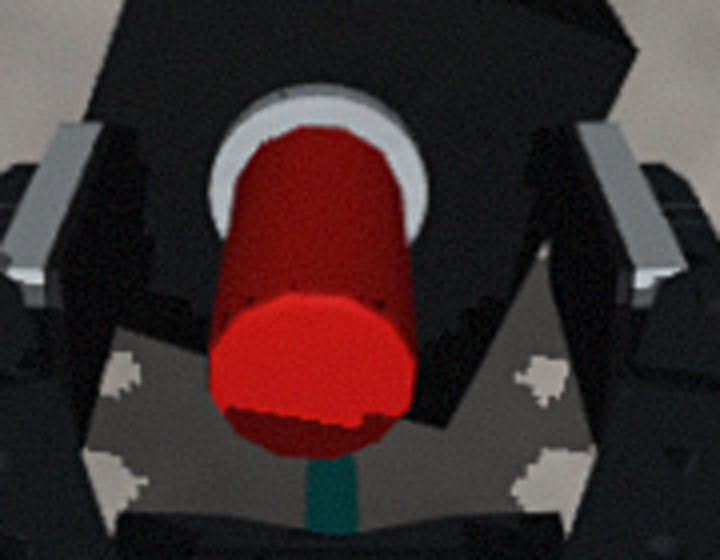

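```bash
python3 -c "
from h import *
c=bot.get_calibration('wrist')
print(atz('wrist',278,313.6,.102,c),atz('wrist',279.5,268.5,.06,c))
print(c['pose'], bot.observe()['position'],bot.observe()['clock'])
"
python3 - <<'E'
import cv2,numpy as np
im=cv2.imread('pics/w12.png').astype(int)
m=(im[...,2]>170)&(im[...,1]<60)
m[:280]=0
y,x=np.nonzero(m[:,:350]);print(x.min(),x.max(),y.min(),y.max())
E
```

```text
[ 0.49410451 -0.32536234  0.102     ] [ 0.49428294 -0.32599368  0.06      ]
[[ 9.79478662e-01 -1.93482868e-01 -5.64440479e-02  4.81061110e-01]
 [ 2.01547864e-01  9.40152197e-01  2.74758631e-01 -2.49247880e-01]
 [-9.50921930e-05 -2.80496394e-01  9.59855074e-01  2.11909814e-01]
 [ 0.00000000e+00  0.00000000e+00  0.00000000e+00  1.00000000e+00]] [ 0.49525858 -0.31807548  0.03438764] 17.175
253 302 293 326
```

```bash
python3 -c "
from h import *
for i in range(4):
  p=bot.observe()['position'];c=bot.get_calibration('wrist');print(p,c['pose'][:3,3]-p, proj('wrist',[p[0],p[1],.073],c)); bot.grab_frame('top')
"
```

```text
[ 0.49525858 -0.31807548  0.03438764] [-0.01419747  0.06882759  0.17752217] [284.39617332 266.83495732]
[ 0.49533665 -0.31849519  0.034715  ] [-0.01424781  0.06894535  0.17750307] [284.32481514 266.59557791]
[ 0.49534305 -0.31872044  0.03483733] [-0.01429559  0.06897406  0.1774755 ] [284.37076988 266.49228053]
[ 0.49528419 -0.31887687  0.03482043] [-0.01431292  0.06900394  0.17745682] [284.41105892 266.56622696]
```

```bash
python3 -c "
from h import *
import cv2
c=bot.get_calibration('wrist');im=bot.grab_frame('wrist');cv2.imwrite('pics/w13.png',im)
st()
cv2.imwrite('pics/w13c.png',cv2.resize(im[220:360,200:380],None,fx=4,fy=4,interpolation=cv2.INTER_CUBIC))
def P(u,v,z): return atz('wrist',(u+.5)/4-.5+200,(v+.5)/4-.5+220,z,c)
for v in (360,370,380): print(v,P(312,v,.102))
for v in (180,195): print(v,P(318,v,.06))
"
```

```text
t 17.425 pos [ 0.495  -0.319   0.0345] rot [3.1407 0.0006 1.7713] case [-0.1281 -0.2843  0.0345] F [-0.0428  0.2216  0.728 ] w 0.05113359391274838 q [ 0.2969  0.6978  0.254   1.8271 -0.2705  0.6493  0.911 ]
360 [ 0.4935 -0.3244  0.102 ]
370 [ 0.4937 -0.3257  0.102 ]
380 [ 0.494  -0.3269  0.102 ]
180 [ 0.4936 -0.3248  0.06  ]
195 [ 0.494  -0.3269  0.06  ]
```

View pics/w13c.png

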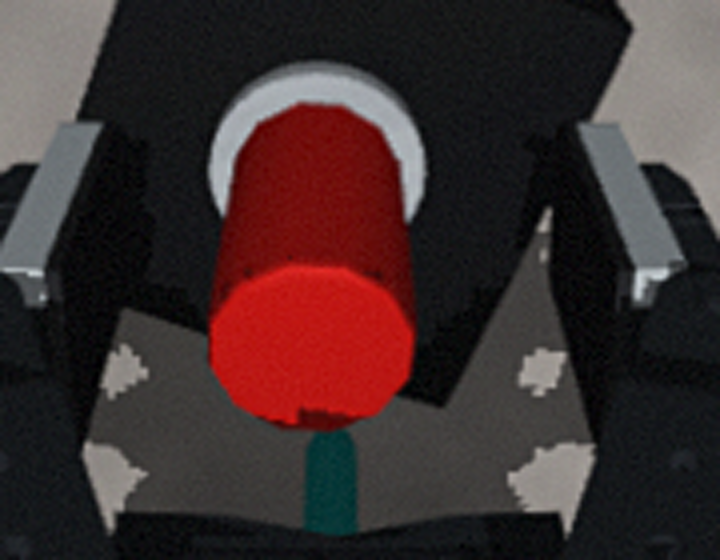

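>>> {"method": "servo_tool", "body": {"targets": [[[-0.07, -0.05, 0.07], 0], [[0, 0, 0.07], 0], [[0, 0, 0], 0]]}}

```text
clock: 17.8
position: [0.4926, -0.3229, 0.0264]
tool_rot: [-3.141, -0.0, 1.771]
force: [0.6, 0.3, 1.0]
grip_width: 0.051
```

>>> {"method": "servo_tool", "body": {"targets": [[[0, 0, 0], 0], [[0, 0, 0], 0], [[0, 0, 0], 0], [[0, 0, 0], 0], [[0, 0, 0], 0]], "gripper": -1, "newtons": 70}}

```text
clock: 18.42
position: [0.4929, -0.3229, 0.027]
tool_rot: [3.141, 0.0, 1.771]
force: [-0.8, 1.3, 5.8]
grip_width: 0.0206
```

```bash
python3 -c "
from h import *
import cv2
st()
c=bot.get_calibration('wrist');im=bot.grab_frame('wrist');cv2.imwrite('pics/w14.png',im)
cv2.imwrite('pics/w14c.png',cv2.resize(im[200:360,190:380],None,fx=3.5,fy=3.5,interpolation=cv2.INTER_CUBIC))
cv2.imwrite('pics/s14.png',cv2.resize(bot.grab_frame('scene')[170:280,70:190],None,fx=5,fy=5,interpolation=cv2.INTER_CUBIC))
"
```

```text
t 18.425 pos [ 0.4929 -0.3229  0.027 ] rot [3.1414 0.0001 1.7712] case [-0.131  -0.2877  0.027 ] F [-0.7505  1.3354  5.8048] w 0.020633441286482507 q [ 0.3082  0.7101  0.2488  1.8277 -0.2734  0.6371  0.9206]
```

View pics/w14c.png

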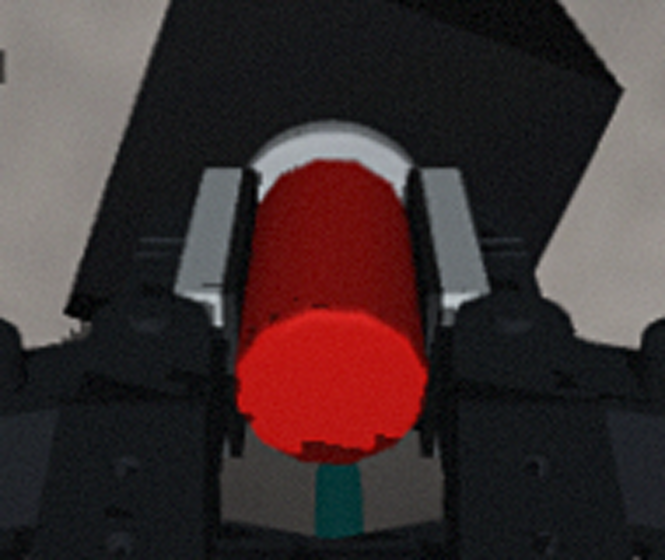

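View pics/s14.png

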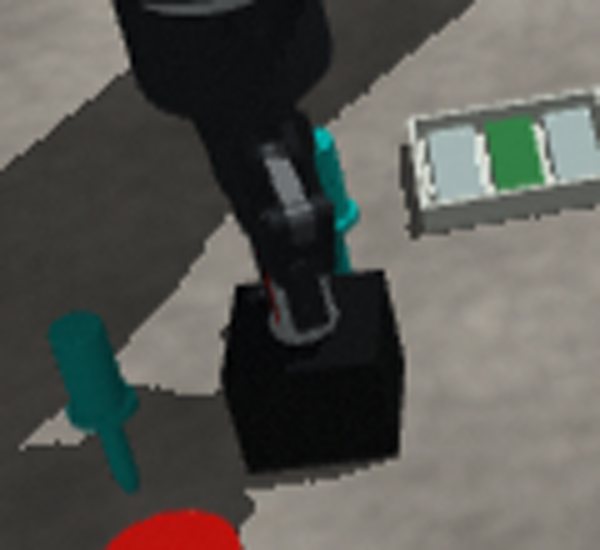

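Gripped at 20.6 mm on the knob, just above the flange. Lifting straight up.

>>> {"method": "servo_tool", "body": {"targets": [[[0, 0, -0.2], 0], [[0, 0, -0.3], 0], [[0, 0, -0.4], 0], [[0, 0, -0.5], 0], [[0, 0, -0.5], 0], [[0, 0, -0.5], 0], [[0, 0, 0], 0], [[0, 0, 0], 0]]}}

```text
clock: 19.52
position: [0.4927, -0.3227, 0.1468]
tool_rot: [3.142, -0.0, 1.771]
force: [0.2, -0.0, -1.6]
grip_width: 0.0202
```

```bash
python3 -c "
from h import *
import cv2
st()
c=bot.get_calibration('wrist');im=bot.grab_frame('wrist');cv2.imwrite('pics/w15.png',im)
cv2.imwrite('pics/s15.png',cv2.resize(bot.grab_frame('scene')[130:280,60:210],None,fx=4,fy=4,interpolation=cv2.INTER_CUBIC))
p=bot.observe()['position']; print(proj('wrist',p-[0,0,.019],c),proj('wrist',p+[0,0,.075],c)); print((proj('scene',p-[0,0,.019])-[60,130])*4)
"
```

```text
t 19.525 pos [ 0.4927 -0.3227  0.1468] rot [ 3.1416 -0.0001  1.7714] case [-0.1311 -0.2874  0.1468] F [ 0.1819 -0.0004 -1.625 ] w 0.020185974188939804 q [ 0.2575  0.5427  0.3184  1.7597 -0.2127  0.8731  0.8711]
[284.0245 225.8242] [283.7385 308.9722]
[256.4099 313.0447]
```

View pics/w15.png

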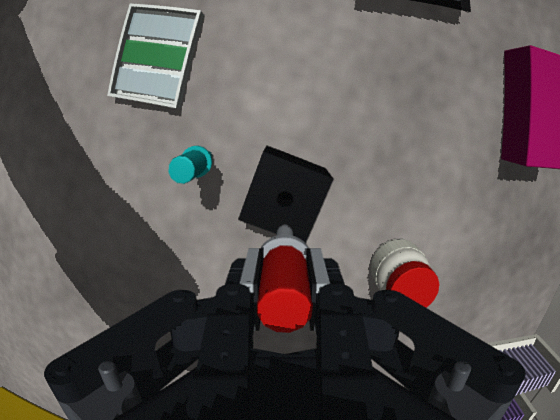

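View pics/s15.png

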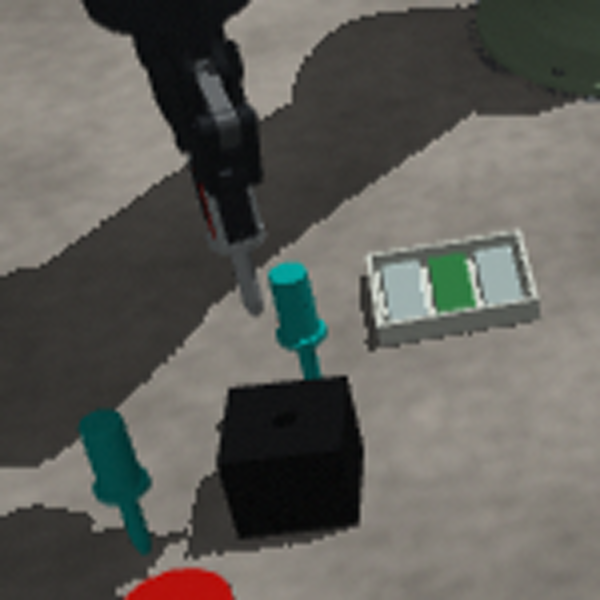

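The pin is held upright, with its tip in the wrist view at (284,227) against a predicted (284,226), so it lies on the TCP axis. Moving over the washer.

>>> {"method": "servo_tool", "body": {"targets": [[[0.64, 0.11, 0], 0], [[0.64, 0.11, 0], 0], [[0.64, 0.11, 0], 0], [[0.64, 0.11, 0], 0], [[0.64, 0.11, 0], 0], [[0.64, 0.11, 0], 0], [[0.64, 0.11, 0], 0], [[0.64, 0.11, 0], 0], [[0.64, 0.1, 0], 0], [[0, 0, 0.3], 0], [[0, 0, 0.3], 0], [[0, 0, 0], 0]]}}

```text
clock: 21.12
position: [0.4826, -0.0319, 0.1154]
tool_rot: [-3.139, 0.0, 1.77]
force: [1.2, 0.5, -0.7]
grip_width: 0.0204
```

```bash
python3 -c "
from h import *
import cv2
bot.grab_frame('top');bot.grab_frame('top')
st()
c=bot.get_calibration('wrist');im=bot.grab_frame('wrist');cv2.imwrite('pics/w16.png',im)
cv2.imwrite('pics/w16c.png',cv2.resize(im[170:320,200:370],None,fx=4,fy=4,interpolation=cv2.INTER_CUBIC))
sc=bot.grab_frame('scene')
cv2.imwrite('pics/s16.png',cv2.resize(sc[150:260,200:320],None,fx=5,fy=5,interpolation=cv2.INTER_CUBIC))
p=bot.observe()['position']
def q(x): return (proj('wrist',x,c)-[200,170])*4
def qs(x): return (proj('scene',x)-[200,150])*5
print('tip',q(p-[0,0,.019]),qs(p-[0,0,.019])); print('hole',q([.4833,-.0309,.07]),qs([.4833,-.0309,.07]),'under tip',q([p[0],p[1],.07]),qs([p[0],p[1],.07]))
"
```

```text
t 21.225 pos [ 0.4834 -0.0317  0.1166] rot [-3.1409  0.0002  1.7699] case [-0.0824 -0.0005  0.1166] F [-0.4249  0.394  -0.2469] w 0.020379629987902576 q [-0.2769  0.4327  0.285   2.0493 -0.187   0.6843  0.3279]
tip [339.6907 224.4102] [281.1795 203.3599]
hole [338.0618 168.7946] [283.4819 251.0853] under tip [339.5823 172.0323] [282.6362 251.7756]
```

View pics/w16c.png

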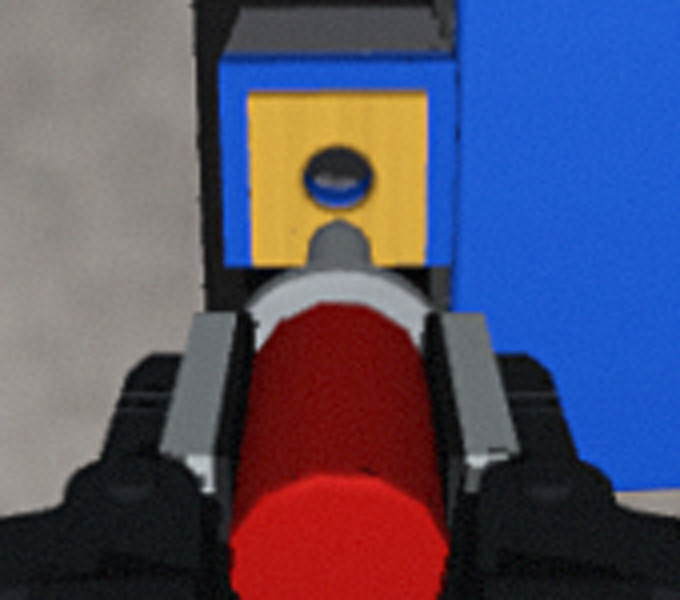

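View pics/s16.png

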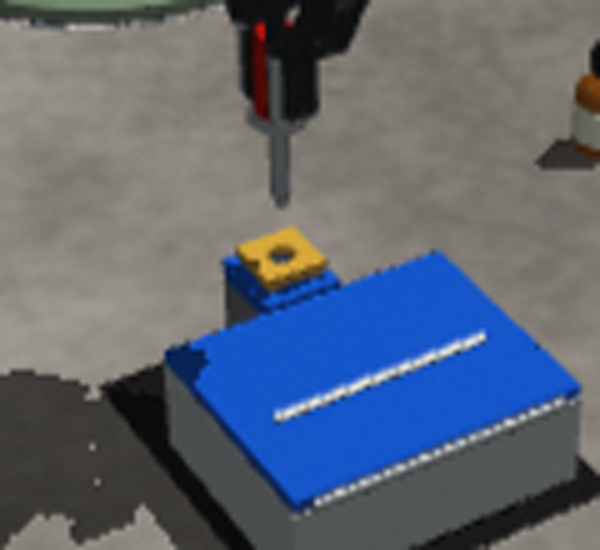

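>>> {"method": "servo_tool", "body": {"targets": [[[0.02, 0, 0.19], 0], [[0, 0, 0.19], 0], [[0, 0, 0], 0], [[0, 0, 0], 0]]}}

```text
clock: 21.82
position: [0.4833, -0.03, 0.0978]
tool_rot: [-3.141, 0.0, 1.771]
force: [0.3, -0.4, 0.0]
grip_width: 0.0205
```

```bash
python3 -c "
from h import *
import cv2
st()
c=bot.get_calibration('wrist');im=bot.grab_frame('wrist')
cv2.imwrite('pics/w17c.png',cv2.resize(im[180:270,230:340],None,fx=6,fy=6,interpolation=cv2.INTER_CUBIC))
sc=bot.grab_frame('scene')
cv2.imwrite('pics/s17.png',cv2.resize(sc[165:235,220:300],None,fx=8,fy=8,interpolation=cv2.INTER_CUBIC))
p=bot.observe()['position']
def q(x): return (proj('wrist',x,c)-[230,180])*6
def qs(x): return (proj('scene',x)-[220,165])*8
print('tip',q(p-[0,0,.019]),qs(p-[0,0,.019])); print('under tip',q([p[0],p[1],.07]),qs([p[0],p[1],.07]))
"
```

```text
t 21.825 pos [ 0.4833 -0.03    0.0978] rot [-3.1414  0.      1.7711] case [-0.0822  0.0013  0.0978] F [ 0.3123 -0.4227  0.0185] w 0.020507741345838458 q [-0.2681  0.464   0.271   2.0638 -0.2022  0.6384  0.3389]
tip [327.5155 277.7845] [296.1489 256.9365]
under tip [327.495  250.5849] [296.8604 281.4073]
```

View pics/w17c.png

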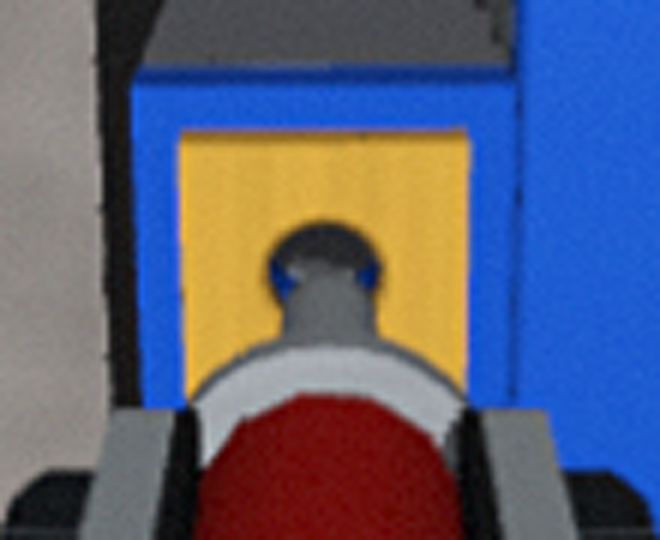

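View pics/s17.png

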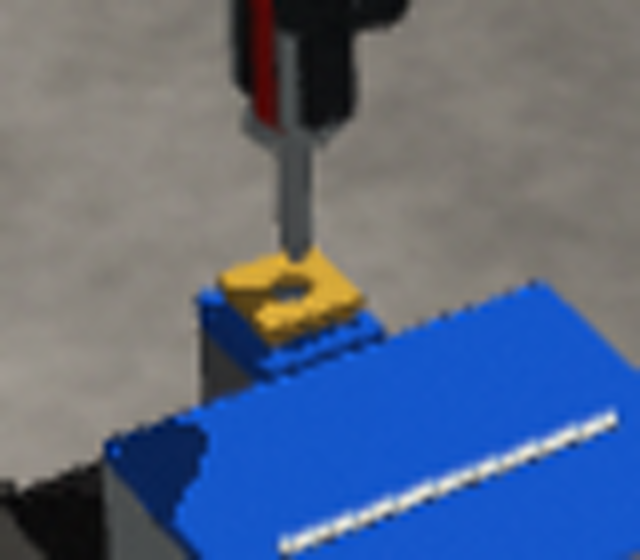

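>>> {"method": "servo_tool", "body": {"targets": [[[-0.04, 0, 0], 0], [[0, 0, 0], 0], [[0, 0, 0.08], 0], [[0, 0, 0.08], 0], [[0, 0, 0.08], 0], [[0, 0, 0], 0]]}}

```text
clock: 22.68
position: [0.4835, -0.0319, 0.0854]
tool_rot: [-3.141, -0.0, 1.771]
force: [-0.2, 0.7, -0.4]
grip_width: 0.0205
```

```bash
python3 -c "
from h import *
import cv2
st()
im=bot.grab_frame('wrist')
cv2.imwrite('pics/w18c.png',cv2.resize(im[180:270,230:340],None,fx=6,fy=6,interpolation=cv2.INTER_CUBIC))
sc=bot.grab_frame('scene')
cv2.imwrite('pics/s18.png',cv2.resize(sc[165:235,220:300],None,fx=8,fy=8,interpolation=cv2.INTER_CUBIC))
"
```

```text
t 22.675 pos [ 0.4835 -0.0319  0.0854] rot [-3.1409 -0.0001  1.7712] case [-0.0824 -0.0006  0.0854] F [-0.2429  0.7038 -0.3863] w 0.02054713797343867 q [-0.2557  0.486   0.2612  2.0707 -0.2119  0.6103  0.3513]
```

View pics/w18c.png

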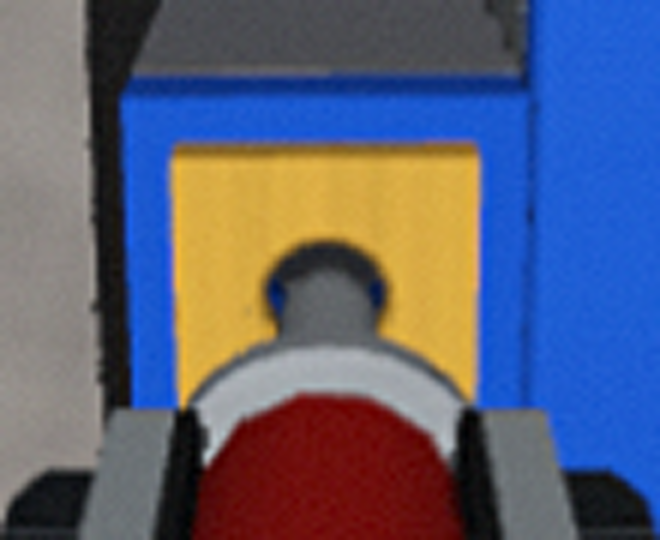

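View pics/s18.png

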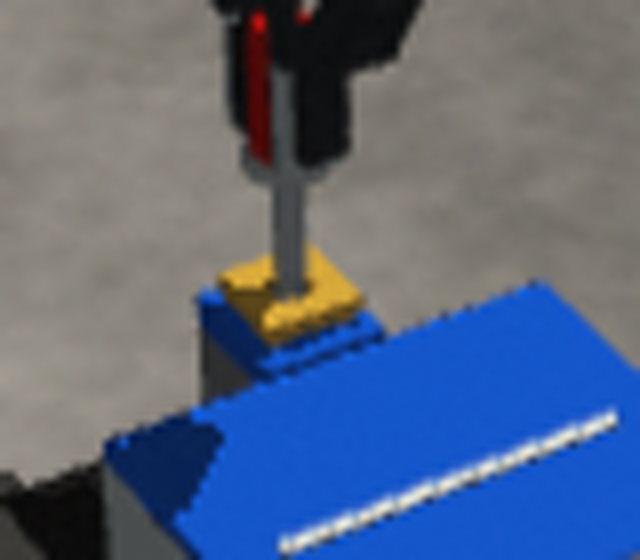

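The tip is inside the washer hole with no side force. I continue slowly.

>>> {"method": "servo_tool", "body": {"targets": [[[0, 0, 0.07], 0], [[0, 0, 0.07], 0], [[0, 0, 0.07], 0], [[0, 0, 0.07], 0], [[0, 0, 0], 0]]}}

```text
clock: 23.4
position: [0.4835, -0.0319, 0.0715]
tool_rot: [-3.141, -0.0, 1.771]
force: [0.7, 0.3, -0.0]
grip_width: 0.0203
```

>>> {"method": "servo_tool", "body": {"targets": [[[0, 0, 0.09], 0], [[0, 0, 0.09], 0], [[0, 0, 0.09], 0], [[0, 0, 0.09], 0], [[0, 0, 0.09], 0], [[0, 0, 0.08], 0], [[0, 0, 0], 0]]}}

```text
clock: 24.28
position: [0.4835, -0.0319, 0.045]
tool_rot: [-3.141, -0.0, 1.771]
force: [0.2, 0.4, -0.9]
grip_width: 0.0202
```

>>> {"method": "servo_tool", "body": {"targets": [[[0, 0, 0.03], 0], [[0, 0, 0.03], 0], [[0, 0, 0.03], 0], [[0, 0, 0], 0]]}}

```text
clock: 24.78
position: [0.4838, -0.0319, 0.0408]
tool_rot: [3.142, -0.0, 1.771]
force: [-0.3, -0.0, 1.9]
grip_width: 0.0206
```

>>> {"method": "servo_tool", "body": {"targets": [[[0, 0, 0.03], 0], [[0, 0, 0.03], 0], [[0, 0, 0], 0]]}}

```text
clock: 25.15
position: [0.4838, -0.0319, 0.0378]
tool_rot: [3.141, 0.0, 1.771]
force: [-1.5, 0.6, 7.0]
grip_width: 0.0205
```

>>> {"method": "servo_tool", "body": {"targets": [[[0, 0, 0.02], 0], [[0, 0, 0.015], 0], [[0, 0, 0], 0], [[0, 0, 0], 0]]}}

```text
clock: 25.65
position: [0.4839, -0.0319, 0.0366]
tool_rot: [3.141, -0.0, 1.771]
force: [-4.9, 0.0, 19.1]
grip_width: 0.0204
```

```bash
python3 -c "
from h import *
import cv2
st()
im=bot.grab_frame('wrist')
cv2.imwrite('pics/w19c.png',cv2.resize(im[150:330,200:420],None,fx=3.3,fy=3.3,interpolation=cv2.INTER_CUBIC))
sc=bot.grab_frame('scene')
cv2.imwrite('pics/s19.png',cv2.resize(sc[165:265,210:330],None,fx=6,fy=6,interpolation=cv2.INTER_CUBIC))
for i in range(8): bot.grab_frame('top')
st()
"
```

```text
t 25.65 pos [ 0.4839 -0.0319  0.0366] rot [ 3.1411 -0.0001  1.771 ] case [-0.082  -0.0007  0.0366] F [-4.8592  0.0141 19.1029] w 0.02039191240440202 q [-0.2196  0.5742  0.2169  2.095  -0.2487  0.4957  0.3833]
t 26.15 pos [ 0.4839 -0.0319  0.0366] rot [ 3.1411 -0.0002  1.7711] case [-0.082  -0.0007  0.0366] F [-4.0508  0.3542 19.7656] w 0.020446203519848202 q [-0.2197  0.5742  0.2168  2.095  -0.2488  0.4957  0.3833]
```

View pics/w19c.png

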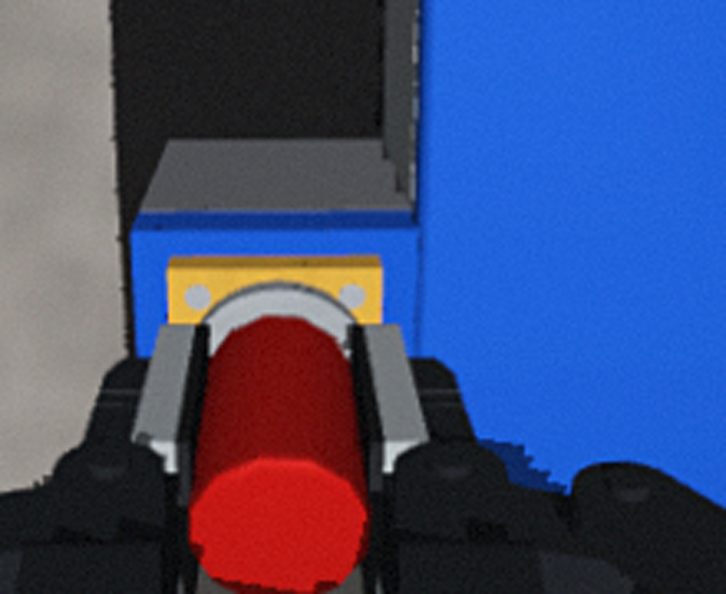

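View pics/s19.png

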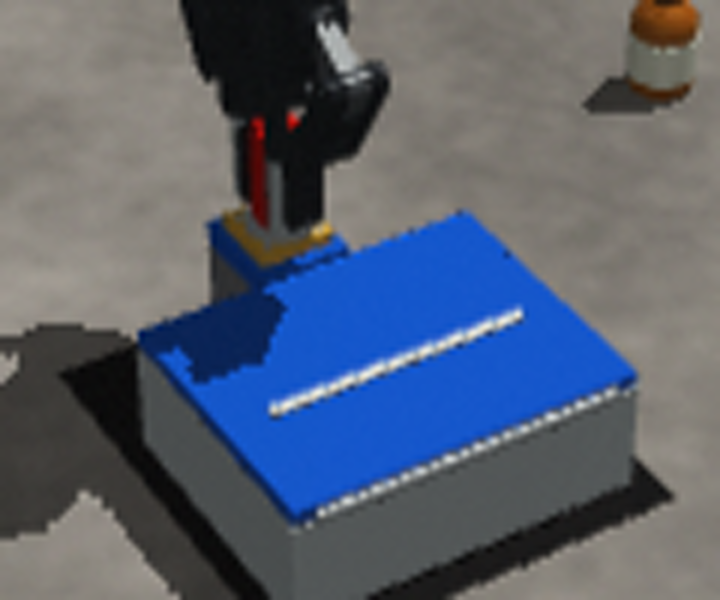

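The flange sits on the squeezed washer, whose guide posts show through at (197,296) and (352,296) in the crop. The lid lies flat and the push is a steady 19–20 N. Handing in.

```bash
python3 -c "
from h import *
print(bot.job_done()); st()"
```

```text
the job is handed in; nothing more can be done
None
the job is handed in; nothing more can be done
```

The case is closed as asked and the pin is held pressed home; I handed the job in at about 26 s of the 72 s limit. The hand-in reports no verdict, so this rests on my own last checks.

I folded the green flap flat, then the yellow one over it, and shut the lid. Then I took the red-knobbed pin from its holder and put it through the washer and both lugs. No bystander was touched on purpose.

**Last checks, all passing:**
- **Push:** a steady 19–20 N down, where the washer needs 9 N to be right down. The TCP sits at the height expected for a fully squeezed washer, and its guide posts show through in the picture.
- **Grip:** closed on the knob at 20.4 mm with 70 N set, and the pin upright.
- **Position:** the pin axis is within about 1 mm of the hole, with its tip about 31 mm deep.
- **Lid:** flat in both the wrist and scene views.

**What failed or disagreed:**
- **First green sweep missed:** it passed over the flap because the shut fingers end about 35 mm behind the reported TCP. I measured that and allowed for it afterwards.
- **Hard press on green:** while seating it the force reached 65 N for a moment. That is under the 120 N wrist limit, and the fingertips made the contact rather than the gripper's body.
- **Measurement spread:** single camera readings of the pin and the hole differed by 1–2 mm, so I checked again close up before gripping and before inserting.

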